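# Check the leaf springs of spring stops and sort them into the case or the scrap tray

## Task

Raise the case's stiff lid to about 100 degrees, just past upright, and leave it standing there. Press the pad at mid-span of every spring stop's leaf with about 8 N: stand the stops whose leaf sinks about 3 mm (sound) upright on the floor of the case and those that sink about 7 mm (tired) upright in the scrap tray, and never press much harder, for the brass witness pin keeps the deepest press. When all are sorted, shut the lid fully and leave the bystanders alone.

Things in the scene. Friction and masses are not known exactly. Their poses are not given: they have to be found in the camera images.
- case: Blue sheet-steel case fixed on the bench, open-topped under its lid: outside 165 (x) x 245 (y) x 95 mm high, walls and floor 5 mm. Origin: centre of its underside, on the bench; z up, x from the front (robot side) to the hinge side.
- lid (a joint): Angle of the case's lid in rad: 0 shut, pi/2 upright, up to 2.4 laid right back. The hinge is stiff (friction about 0.4 N m): the lid stays where it is left. The lid is 165 x 245 x 6 mm, 0.3 kg, hinged along the top of the case's far (+x) wall.
- lid_tab (a point): Point to pinch on the lid's steel pull tab, half-way through its thickness. The tab is 24 mm wide (along y of the case), 10 mm thick and sticks 45 mm out of the lid's front edge in the lid's plane; this point is 28 mm out from that edge and 193 mm from the hinge axis. Its axes turn with the lid: y along the hinge; shut, they are those of the case.
- lid_hinge (a point): Point 5 mm off the hinge axis (above it when the lid is shut) at the middle of the hinge; y along the hinge. The hinge axis is at x +82.5 mm, height 95.5 mm in the case's frame.
- tray: Low open bare-steel scrap tray fixed on the bench, outside 165 (x) x 210 (y) x 35 mm high, walls and floor 4 mm. Origin: centre of its underside.
- stop_a_post (a point): Spring stop a: loose steel stand, 0.3 to 0.6 kg, base 115 x 52 x 12 mm; all look alike, some may be absent. Near one end a post 28 (x) x 30 (y) mm, top 78 mm above the underside: grip it across y. From it a leaf spring reaches along +x over the base. This point: post's axis, 39 mm above the underside; x along the leaf, z up. The base's middle is 43.5 mm along +x.
- leaf_a (a joint): Downward bend in rad of leaf a (85 x 20 x 3 mm, 55 mm up): 0 unloaded, springs back, stop at 0.29; mid-span sinks 40 mm times this. Round pressing pad (12 mm across) at mid-span, 54 mm along +x from the post's axis, its top 61 mm above the underside. 8 N there: a sound leaf sinks about 3 mm (0.08 rad), a tired one about 7 mm (0.17 rad).
- pin_a (a joint): How far (m, 0 at the start, at most 0.023) the brass witness pin under the tip of leaf a has been pushed down. The leaf pushes it and friction keeps it there, so it records the deepest press at 75 mm from the leaf's root: about 0.006 for a sound leaf pressed with 8 N, 0.013 for a tired one.
- stop_b_post (a point): Spring stop b: loose steel stand, 0.3 to 0.6 kg, base 115 x 52 x 12 mm; all look alike, some may be absent. Near one end a post 28 (x) x 30 (y) mm, top 78 mm above the underside: grip it across y. From it a leaf spring reaches along +x over the base. This point: post's axis, 39 mm above the underside; x along the leaf, z up. The base's middle is 43.5 mm along +x.
- leaf_b (a joint): Downward bend in rad of leaf b (85 x 20 x 3 mm, 55 mm up): 0 unloaded, springs back, stop at 0.29; mid-span sinks 40 mm times this. Round pressing pad (12 mm across) at mid-span, 54 mm along +x from the post's axis, its top 61 mm above the underside. 8 N there: a sound leaf sinks about 3 mm (0.08 rad), a tired one about 7 mm (0.17 rad).
- pin_b (a joint): How far (m, 0 at the start, at most 0.023) the brass witness pin under the tip of leaf b has been pushed down. The leaf pushes it and friction keeps it there, so it records the deepest press at 75 mm from the leaf's root: about 0.006 for a sound leaf pressed with 8 N, 0.013 for a tired one.
- stop_c_post (a point): Spring stop c: loose steel stand, 0.3 to 0.6 kg, base 115 x 52 x 12 mm; all look alike, some may be absent. Near one end a post 28 (x) x 30 (y) mm, top 78 mm above the underside: grip it across y. From it a leaf spring reaches along +x over the base. This point: post's axis, 39 mm above the underside; x along the leaf, z up. The base's middle is 43.5 mm along +x.
- leaf_c (a joint): Downward bend in rad of leaf c (85 x 20 x 3 mm, 55 mm up): 0 unloaded, springs back, stop at 0.29; mid-span sinks 40 mm times this. Round pressing pad (12 mm across) at mid-span, 54 mm along +x from the post's axis, its top 61 mm above the underside. 8 N there: a sound leaf sinks about 3 mm (0.08 rad), a tired one about 7 mm (0.17 rad).
- pin_c (a joint): How far (m, 0 at the start, at most 0.023) the brass witness pin under the tip of leaf c has been pushed down. The leaf pushes it and friction keeps it there, so it records the deepest press at 75 mm from the leaf's root: about 0.006 for a sound leaf pressed with 8 N, 0.013 for a tired one.
- stop_d_post (a point): Spring stop d: loose steel stand, 0.3 to 0.6 kg, base 115 x 52 x 12 mm; all look alike, some may be absent. Near one end a post 28 (x) x 30 (y) mm, top 78 mm above the underside: grip it across y. From it a leaf spring reaches along +x over the base. This point: post's axis, 39 mm above the underside; x along the leaf, z up. The base's middle is 43.5 mm along +x.
- leaf_d (a joint): Downward bend in rad of leaf d (85 x 20 x 3 mm, 55 mm up): 0 unloaded, springs back, stop at 0.29; mid-span sinks 40 mm times this. Round pressing pad (12 mm across) at mid-span, 54 mm along +x from the post's axis, its top 61 mm above the underside. 8 N there: a sound leaf sinks about 3 mm (0.08 rad), a tired one about 7 mm (0.17 rad).
- pin_d (a joint): How far (m, 0 at the start, at most 0.023) the brass witness pin under the tip of leaf d has been pushed down. The leaf pushes it and friction keeps it there, so it records the deepest press at 75 mm from the leaf's root: about 0.006 for a sound leaf pressed with 8 N, 0.013 for a tired one.
- stop_e_post (a point): Spring stop e: loose steel stand, 0.3 to 0.6 kg, base 115 x 52 x 12 mm; all look alike, some may be absent. Near one end a post 28 (x) x 30 (y) mm, top 78 mm above the underside: grip it across y. From it a leaf spring reaches along +x over the base. This point: post's axis, 39 mm above the underside; x along the leaf, z up. The base's middle is 43.5 mm along +x.
- leaf_e (a joint): Downward bend in rad of leaf e (85 x 20 x 3 mm, 55 mm up): 0 unloaded, springs back, stop at 0.29; mid-span sinks 40 mm times this. Round pressing pad (12 mm across) at mid-span, 54 mm along +x from the post's axis, its top 61 mm above the underside. 8 N there: a sound leaf sinks about 3 mm (0.08 rad), a tired one about 7 mm (0.17 rad).
- pin_e (a joint): How far (m, 0 at the start, at most 0.023) the brass witness pin under the tip of leaf e has been pushed down. The leaf pushes it and friction keeps it there, so it records the deepest press at 75 mm from the leaf's root: about 0.006 for a sound leaf pressed with 8 N, 0.013 for a tired one.
- oil: Bystander: grey plastic oil bottle, 52 mm across, 130 mm high; origin under its centre.
- softjaw: Bystander: dark steel chuck jaw 50 x 90 x 40 mm with two holes; origin under its centre.
- spanner: Bystander: steel spanner lying flat; origin under its middle.
There are look-alikes about, which are no part of the job. What is shaped like the part that bears stop_c_post but red is not meant.

How it is judged:
By the outcome, as a careful person would: the job done as asked, in the order asked, and still so for the second after the job is handed in, with the robot touching nothing.
Of stop_a, stop_b, stop_c, stop_d, stop_e only 3 to 4 are there at a start; the rules pass over those that are not, and their reading is None.
At some moment in a run one of stop_a, stop_b, stop_c, stop_d, stop_e may be knocked a few centimetres aside while the robot is not near it.
It also fails if it takes over 210 s, if anything falls off the work surface, if the arm or the gripper's body presses on something with over 40 N, if the wrist force passes 120 N, or if a joint passes its speed limit or range.

## Robot

A 6-joint arm with a two-finger parallel gripper is mounted at the origin on the work surface. World frame = base frame: x ahead of the robot, y to its left, z up, the work surface at z = 0. Lengths are in m, angles in rad, forces in N, time in s.
With the tool pointing down it reaches from about 0.35 to 0.775 m from the base axis. Payload 5.5 kg.
Tool frame: the origin (TCP) lies at the very end of the fingers, on their centre line; the grasp point (between the pads) lies 19 mm behind it; z points along the fingers, y is the direction in which the jaws open and shut (so a half turn about z gives the same grasp; the last joint's range is limited). The gripper opens to 85 mm and grips with 20 to 120 N. Pads are 22 mm wide; open, the fingers measure 114 mm over their backs; the gripper's body (76 mm by 85 mm) begins 54 mm behind the grasp point. The pads swing forward as they close: fully open they stand 13 mm farther back than shut.
Start: joints at [1.014, 0.313, 0.046, 1.304, 0, 1.431], TCP at [0.233, 0.526, 0.231] pointing down, gripper open.
Joint ranges: [-2.76, 2.76], [-0.86, 1.69], [-1.03, 1.26], [-2.2, 2.34], [-1.47, 1.5], [-3.14, 3.14]. Speed limits (rad/s): [2.57, 2.57, 3.14, 3.14, 3.14, 3.14].

## Interface

Orientations are given as a rotation vector (axis times angle).
In Python, from station import env gives the robot as it stands.
- The arm moves only by the shell command python3 -m creep 'ROWS' [FORCE]. ROWS is text: rows parted by semicolons, each of 7 numbers parted by spaces: the shift along the tool's x, y, z normalised to -1 to 1, where 1 is 200 mm, then the turn, a rotation vector about the tool's x, y, z normalised to -1 to 1, where 1 is 180 degrees, then the opening, from 0 (shut) to 1 (fully open). A call has 1 to 10 rows; each row is the pose to reach, as a shift and turn from the pose commanded when the call began, along the tool's axes at that moment, turning the shorter way round; what a row does not reach only later rows make up. A row lasts 1/12 s, in which the tool goes at most 41.7 mm and 7.16 degrees, less where a joint would pass 70% of its speed; a pose out of reach is approached as far as the arm can. A call with a number of a shift or a turn outside -1 to 1 is refused whole. A call with a gripper value outside its range is refused whole. The fingers move at their own pace and stop on an object; FORCE is the grip in N (left out, the last holds). Time passes only in rows, so rows that repeat a pose let the fingers close. It gives the time, the measured TCP pose, the force and the opening at its end, in the units of the state.
- env.sense(): the state, without advancing time (a new reading comes with each control period).
- env.snapshot(name): name is "scene" or "top"; returns a dict with "img" (480x640x3 uint8, red, green, blue), "fovy" (degrees; the focal length in pixels is half the picture's height over the tangent of half this angle, whatever the lens; pixels are square), "cx", "cy" (the principal point, pixels), "dist" ([k1, k2, p1, p2, k3] as OpenCV has them; the pictures are not rectified), "eye" and "orientation" of the camera in the world. Camera axes: x right, y up, looking along -z (the intrinsics and any distortion apply to the point x, -y, -z); pixel columns grow to the right and rows downward; lengths in m; the calibration is good to about 2 mm. A picture is of the moment at which its call begins. There is no depth.
- env.hand_in(): hands the job in, once; it reports no verdict.
The state is a dict: "clock": time; "q": joint angles; "joint_velocities": joint speeds; "joint_torque": joint torques, N m; "position": TCP position; "tcp_rot": TCP orientation; "wrist_force": force on the tool from outside, world axes, zero at the start; "moment": the same for the moment, N m; "width": opening from 0.0 (shut) to 1.0 (fully open).
Only numpy, scipy, OpenCV 4.12 (cv2) and the standard library are available. Lean on these libraries where they do the work, as an engineer would, in place of code of your own. Each camera call takes 0.05 s, during which the arm holds its last target.

## Working session

There is one attempt and no reset: what is moved stays moved. The work goes in short steps, Python scripts to look and compute and a shell command to move; the robot and the scene stay as the last step left them, time stands still between calls to the robot, and variables do not carry over. Pictures are saved under pics/ and viewed, and the job is handed in when it is done.

```bash
ls -la; mkdir -p pics
python3 - <<'E'
from station import env
import cv2
print(env.sense())
for n in ("scene","top"):
    s=env.snapshot(n)
    cv2.imwrite(f"pics/{n}0.png",s["img"][:,:,::-1])
    print(n,{k:v for k,v in s.items() if k!="img"})
E
```

```text
total 12
drwxr-xr-x  3 agent agent 4096 Dec  6 03:58 .
drwxr-xr-x 23 root  root  4096 Dec  6 03:58 ..
drwxr-xr-x  2 agent agent 4096 Dec  6 03:58 pics
{'clock': 0.0, 'q': array([1.01439145e+00, 3.13999224e-01, 4.49865499e-02, 1.30358866e+00,
       1.76324054e-05, 1.43121010e+00]), 'joint_velocities': array([ 0.00137047, -0.00104798, -0.00112176, -0.0016304 , -0.00012755,
       -0.00019193]), 'joint_torque': array([-1.38305953e-03, -4.80629396e+01,  2.98532295e+01,  1.93020335e-02,
        3.77800609e-05, -1.51830267e-05]), 'position': array([0.23251993, 0.52534071, 0.23041263]), 'tcp_rot': array([-6.49876805e-01, -3.07299304e+00,  2.65536888e-03]), 'wrist_force': array([0.52167475, 0.00391232, 1.47830397]), 'moment': array([ 0.01797464, -0.08770211, -0.0106428 ]), 'width': 1.0019386818586902}
scene {'fovy': 57.14875151749279, 'cx': 324.201119843628, 'cy': 236.52377494147447, 'dist': array([-0.05432273,  0.        ,  0.        ,  0.        ,  0.        ]), 'eye': array([ 1.15722114, -0.32074078,  0.66248849]), 'orientation': array([0.76797022, 0.44301417, 0.97923332])}
top {'fovy': 51.65946496687369, 'cx': 314.30669613458883, 'cy': 244.56217237670324, 'dist': array([-0.10468116,  0.        ,  0.        ,  0.        ,  0.        ]), 'eye': array([ 0.48758722, -0.01760164,  1.18702015]), 'orientation': array([ 0.07666338, -0.09980959, -1.56330643])}
```

View pics/scene0.png

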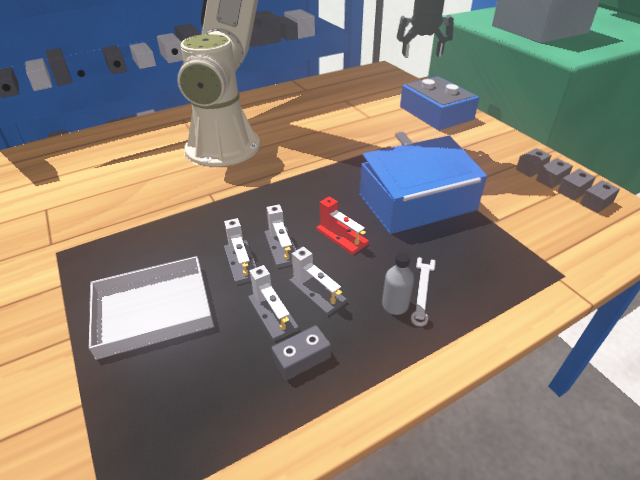

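View pics/top0.png

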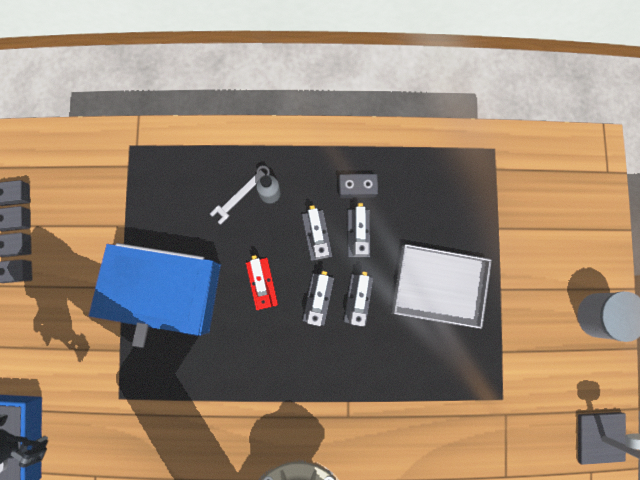

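The top view shows four grey stops, with posts near (321,249), (362,247), (315,319) and (355,318). The red decoy is at (262,285). The case is on the left with its tab at (140,335), and the tray is on the right around (443,286). I'll write helpers next and zoom in.

```bash
cat > h.py <<'E'
from station import env
import numpy as np, cv2
from scipy.spatial.transform import Rotation as R
def cam(s):
    f=240/np.tan(np.radians(s["fovy"]/2)); K=np.array([[f,0,s["cx"]],[0,f,s["cy"]],[0,0,1.]])
    Rw=R.from_rotvec(s["orientation"]).as_matrix()@np.diag([1,-1,-1.]) # cv cam->world
    return K,np.array(s["dist"],float),Rw,np.array(s["eye"])
def proj(s,P):
    K,d,Rw,e=cam(s); P=np.atleast_2d(P).astype(float)
    pc=(P-e)@Rw
    return cv2.projectPoints(pc,np.zeros(3),np.zeros(3),K,d)[0].reshape(-1,2)
def ray(s,uv,z):
    K,d,Rw,e=cam(s)
    n=cv2.undistortPoints(np.array(uv,float).reshape(-1,1,2),K,d).reshape(-1,2)
    D=np.c_[n,np.ones(len(n))]@Rw.T
    return e+D*((z-e[2])/D[:,2])[:,None]
def crop(s,name,x0,y0,x1,y1,k):
    c=s["img"][y0:y1,x0:x1,::-1]; cv2.imwrite(f"pics/{name}.png",cv2.resize(c,None,fx=k,fy=k,interpolation=cv2.INTER_CUBIC))
def T(): 
    s=env.sense(); return s,np.array(s["position"]),R.from_rotvec(s["tcp_rot"])
E
python3 - <<'E'
from h import *
s=env.snapshot("top"); crop(s,"t1",290,190,390,340,4); crop(s,"t2",80,220,240,360,5); crop(s,"t3",380,230,500,340,6)
s=env.snapshot("scene"); crop(s,"s1",210,180,370,380,3);
E
```

```text
(no output)
```

View pics/t1.png

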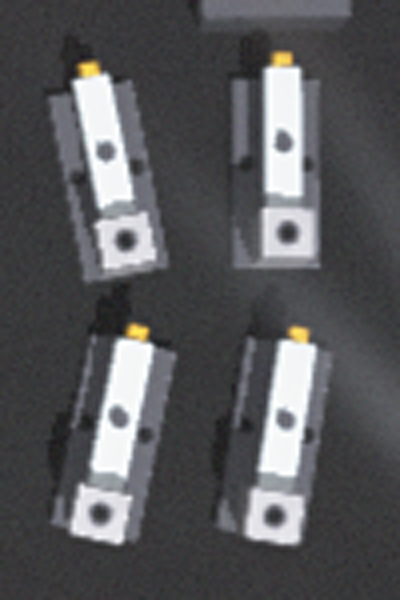

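View pics/t2.png

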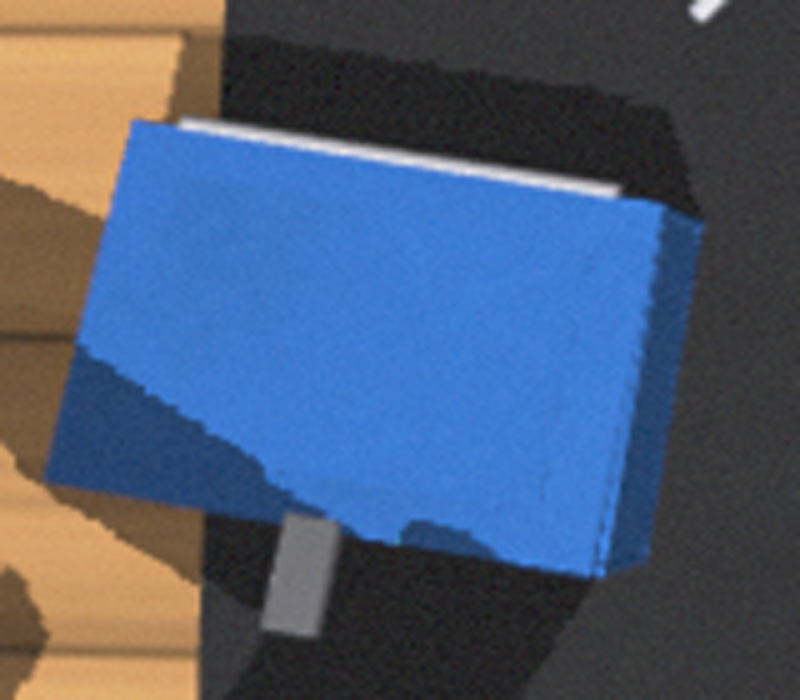

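View pics/t3.png

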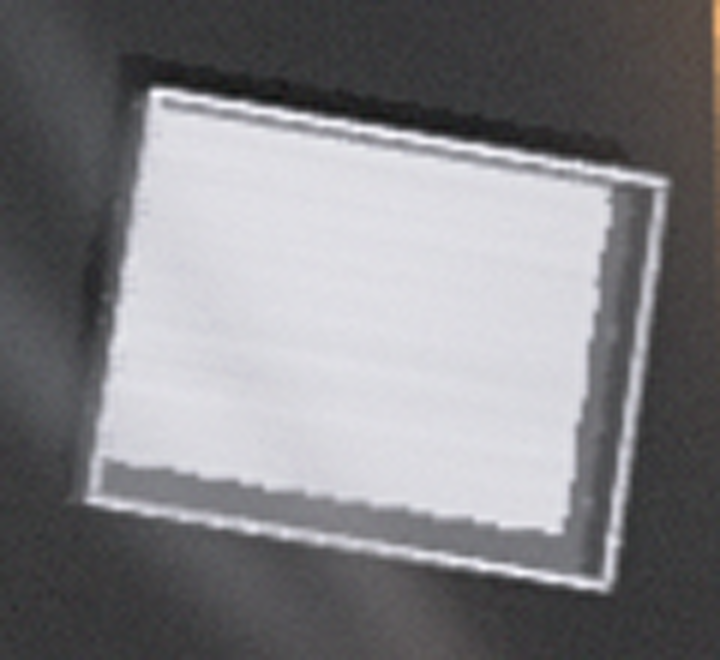

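View pics/s1.png

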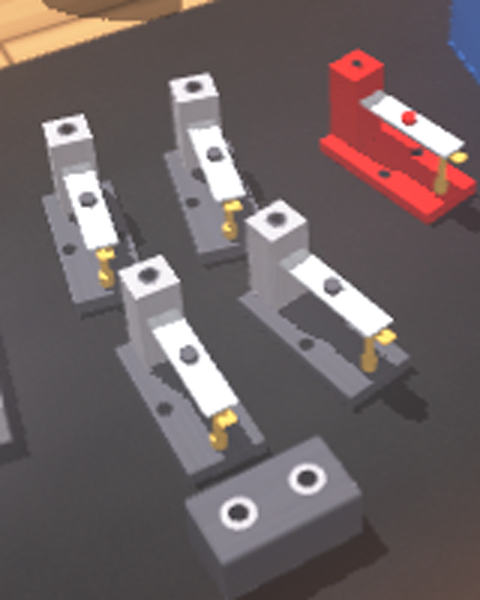

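Run:
```python
from h import *
s=env.snapshot("top"); sc=env.snapshot("scene")
def un(p,k,o): return (np.array(p,float)+.5)/k-.5+np.array(o)
po=ray(s,un([(125,240),(287,232),(100,513),(274,515)],4,(290,190)),.078)
pa=ray(s,un([(105,151),(283,141),(118,416),(285,418)],4,(290,190)),.061)
for a,b in zip(po,pa):
    d=b-a; print("post",a[:2].round(4),"pad",b[:2].round(4),"L",np.hypot(*d[:2]).round(4),"yaw",np.degrees(np.arctan2(d[1],d[0])).round(1))
# scene check
posc=ray(sc,[un(p,3,(210,180)) for p in [(277,219),(149,275),(193,87),(67,129)]],.078); print("scene posts",posc[:,:2].round(4))
tr=ray(s,un([(152,92),(668,180),(607,590),(92,498)],6,(380,230)),.035)[:,:2]
print("tray",tr.round(4).tolist(),"c",tr.mean(0).round(4)); 
for i in range(4): print(np.linalg.norm(tr[i]-tr[(i+1)%4]).round(4),end=" ")
e=tr[0]-tr[1]; print("\nyaw y-axis",np.degrees(np.arctan2(-e[0],e[1])))
e=tr[0]-tr[3]; print("yaw x",np.degrees(np.arctan2(e[1],e[0])))
l=ray(s,un([(132,122),(663,202),(603,577),(45,483)],5,(80,220)),.1015)[:,:2]
print("lid",l.round(4).tolist(),"c",l.mean(0).round(4))
for i in range(4): print(np.linalg.norm(l[i]-l[(i+1)%4]).round(4),end=" ")
e=l[0]-l[1]; print("\nyaw y",np.degrees(np.arctan2(-e[0],e[1])))
e=l[3]-l[2]; print("yaw y",np.degrees(np.arctan2(-e[0],e[1])))
e=l[0]-l[3]; print("yaw x",np.degrees(np.arctan2(e[1],e[0])))
e=l[1]-l[2]; print("yaw x",np.degrees(np.arctan2(e[1],e[0])))
print("tabend",ray(s,un([(262,628),(320,638)],5,(80,220)),.1035)[:,:2].round(4))
```

```text
post [ 0.6015 -0.0485] pad [ 0.6545 -0.0373] L 0.0542 yaw 11.9
post [ 0.6066 -0.1399] pad [ 0.6611 -0.1397] L 0.0545 yaw 0.1
post [ 0.4491 -0.0352] pad [ 0.5031 -0.0454] L 0.0549 yaw -10.7
post [ 0.4483 -0.1319] pad [ 0.5024 -0.1401] L 0.0547 yaw -8.6
scene posts [[ 0.6022 -0.0487]
 [ 0.6069 -0.1403]
 [ 0.4494 -0.0363]
 [ 0.4484 -0.1325]]
tray [[0.6183, -0.2475], [0.5845, -0.4541], [0.4238, -0.425], [0.4602, -0.222]] c [ 0.5217 -0.3372]
0.2093 0.1633 0.2062 0.1601 
yaw y-axis -9.27373417898015
yaw x -9.15934821132525
lid [[0.6085, 0.4318], [0.5746, 0.1911], [0.411, 0.2135], [0.4478, 0.4643]] c [0.5105 0.3251]
0.2431 0.1651 0.2535 0.1639 
yaw y -8.007234555605162
yaw y -8.350790331630911
yaw x -11.435850295642089
yaw x -7.8074533695592265
tabend [[0.3867 0.363 ]
 [0.3829 0.337 ]]
```

Run:
```python
from h import *
s=env.snapshot("scene"); crop(s,"s2",350,120,500,235,5)
```

```text
(no output)
```

View pics/s2.png

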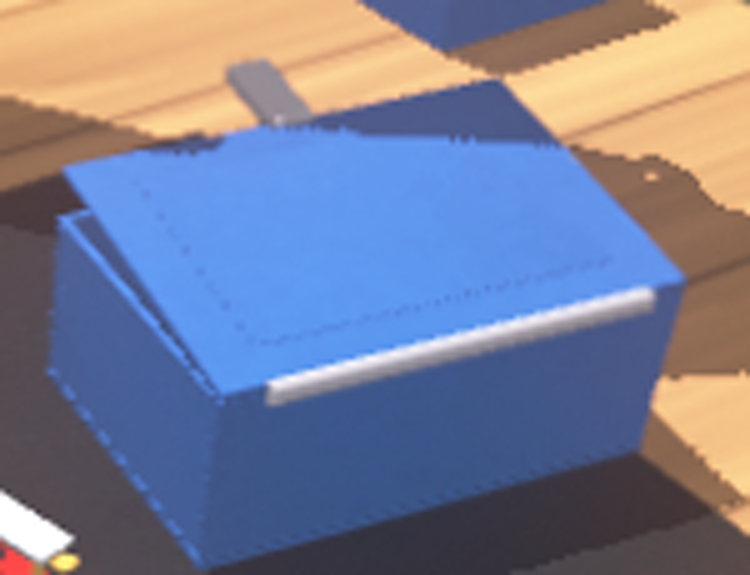

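```bash
cat > casefit.py <<'E'
from h import *
def lidpt(p,r,y,h):
    cx,cy,yaw,th=p[:4]; c,s_=np.cos(th),np.sin(th)
    # closed: (-r, h); opening rotates front upward
    x=-r*c+h*s_; z=r*s_+h*c
    return casept(p,.0825+x,y,.0955+z)
def casept(p,x,y,z):
    c,s_=np.cos(p[2]),np.sin(p[2]); return np.array([p[0]+c*x-s_*y,p[1]+s_*x+c*y,z])
E
python3 - <<'E'
from casefit import *
from scipy.optimize import least_squares
t=env.snapshot("top"); s=env.snapshot("scene")
un=lambda p,k,o:(np.array(p,float)+.5)/k-.5+np.array(o)
h=.006
obs=[(s,'c',(-.0825,-.1225,.095),(60,217)),(s,'c',(.0825,-.1225,0),(207,568)),(s,'c',(-.0825,-.1225,0),(50,372)),(s,'c',(.0825,.1225,0),(640,452)),
(s,'l',(0,-.1225,h),(222,392)),(s,'l',(.165,-.1225,h),(65,172)),(s,'l',(.165,.1225,h),(505,80)),(s,'l',(0,.1225,h),(683,278)),
(s,'l',(.21,-.012,.008),(228,72)),(s,'l',(.21,.012,.008),(268,62)),
(t,'l',(0,.1225,h),(132,122)),(t,'l',(0,-.1225,h),(663,202)),(t,'l',(.165,-.1225,h),(603,577)),(t,'l',(.165,.1225,h),(45,483)),
(t,'l',(.21,.012,.008),(262,628)),(t,'l',(.21,-.012,.008),(320,638)),(t,'c',(.0825,-.1225,0),(703,225)),(t,'c',(-.0825,-.1225,0),(650,560))]
def res(p):
    o=[]
    for im,k,q,uv in obs:
        P=(casept if k=='c' else lidpt)(p,*q)
        o.append(proj(im,P)[0]-un(uv,5,(350,120) if im is s else (80,220)))
    return np.array(o).ravel()
f=least_squares(res,[.51,.325,-.14,.1],loss='soft_l1')
print(f.x,np.degrees(f.x[2:])); print(res(f.x).reshape(-1,2).round(1).tolist())
np.save("case.npy",f.x)
print("tab",lidpt(f.x,.193,0,.003))
E
```

```text
[ 0.51040464  0.32377015 -0.14694667  0.11859853] [-8.41942398  6.79519541]
[[-0.5, -0.4], [-1.3, 0.8], [-0.5, 0.6], [0.1, -0.2], [0.4, 0.4], [-0.6, -0.4], [-1.4, -0.2], [1.6, 0.1], [-0.8, 0.1], [-0.4, 0.5], [-0.4, -1.0], [0.3, -0.1], [-2.3, -0.2], [-0.5, -0.0], [0.1, 0.3], [-0.6, 0.2], [0.2, -0.9], [-0.8, 0.5]]
tab [0.40278779 0.3396989  0.12131482]
```

The lid starts about 6.8° ajar, and the fit residuals are under about 2 px. I'll pinch the tab across its width with the tool pointing down and follow the arc.

```bash
cat > goto.py <<'E'
from h import *
import sys
def rel(P,yaw_y=None,tilt=0.,q=True):
    """row shift/turn to reach TCP P, tool down with jaw axis along yaw_y (deg, world), min turn"""
    s,p,r=T()
    d=r.inv().apply(np.array(P)-p)/.2
    rv=np.zeros(3)
    if yaw_y is not None:
        best=None
        for k in (0,180):
            a=np.radians(yaw_y+k); y=np.array([np.cos(a),np.sin(a),0]); z=np.array([0,0,-1.]); x=np.cross(y,z)
            Rt=R.from_matrix(np.c_[x,y,z]); v=(r.inv()*Rt).as_rotvec()
            if best is None or np.linalg.norm(v)<np.linalg.norm(best): best=v
        rv=best/np.pi
    print("row",d.round(4),rv.round(4),"| pos",p.round(4),"q",np.round(s["q"],2),"F",np.round(s["wrist_force"],2),"w",round(s["width"],3),"t",round(s["clock"],2))
    return d,rv
E
python3 - <<'E'
from goto import *
s,p,r=T(); print(r.as_matrix().round(3))
p0=np.load("case.npy"); 
yaw=90-8.4
rel([.4028,.3397,.20],yaw)
rel([.4028,.3397,.112],yaw)
E
```

```text
[[-0.914  0.405  0.   ]
 [ 0.405  0.914 -0.   ]
 [-0.    -0.    -1.   ]]
row [-1.1539 -0.5066  0.1563] [-0.     0.    -0.086] | pos [0.2328 0.5258 0.2312] q [ 1.01  0.31  0.05  1.3  -0.    1.43] F [ 1.07 -0.38  0.08] w 1.004 t 0.45
row [-1.1538 -0.5066  0.5963] [-0.     0.    -0.086] | pos [0.2328 0.5258 0.2312] q [ 1.01  0.31  0.05  1.3  -0.    1.43] F [ 1.07 -0.38  0.08] w 1.004 t 0.45
```

```bash
python3 -m creep '-0.3 -0.13 0 0 0 -0.03 0.7;-0.5 -0.25 0.05 0 0 -0.086 0.7;-0.7 -0.4 0.1 0 0 -0.086 0.7;-0.9 -0.507 0.15 0 0 -0.086 0.7;-1 -0.507 0.15 0 0 -0.086 0.7;-1 -0.507 0.15 0 0 -0.086 0.7;-1 -0.507 0.15 0 0 -0.086 0.7'
python3 - <<'E'
from goto import *
rel([.4028,.3397,.2],81.6);rel([.4028,.3397,.108],81.6)
E
```

```text
clock: 1.03
position: [0.3772, 0.349, 0.2006]
tcp_rot: [0.239, 3.132, -0.002]
wrist_force: [-0.1, -0.5, -0.4]
width: 0.701
row [-0.1336 -0.0264  0.0032] [-0.0004  0.0002 -0.0018] | pos [0.3772 0.349  0.2006] q [ 0.59  0.21 -0.17  1.19 -0.    0.74] F [-0.1  -0.52 -0.37] w 0.701 t 1.03
row [-0.1334 -0.0258  0.4632] [-0.0004  0.0002 -0.0018] | pos [0.3772 0.349  0.2006] q [ 0.59  0.21 -0.17  1.19 -0.    0.74] F [-0.1  -0.52 -0.37] w 0.701 t 1.03
```

```bash
python3 -m creep '-0.134 -0.026 0.1 0 0 -0.002 0.7;-0.134 -0.026 0.25 0 0 -0.002 0.6;-0.134 -0.026 0.4 0 0 -0.002 0.5;-0.134 -0.026 0.51 0 0 -0.002 0.5;-0.134 -0.026 0.51 0 0 -0.002 0.5;-0.134 -0.026 0.51 0 0 -0.002 0.5' 30
python3 - <<'E'
from goto import *
rel([.4028,.3397,.098],81.6)
t=env.snapshot("top"); s=env.snapshot("scene"); crop(s,"s3",340,60,500,200,4);crop(t,"t4",80,240,240,380,4)
E
```

```text
clock: 1.53
position: [0.3992, 0.3429, 0.0987]
tcp_rot: [-0.219, -3.131, 0.002]
wrist_force: [0.7, 0.3, 0.2]
width: 0.496
row [-0.0201 -0.0135  0.0034] [-0.0005 -0.0007  0.0022] | pos [0.3992 0.3429 0.0987] q [ 0.56  0.3  -0.31  0.96  0.    0.7 ] F [0.75 0.34 0.23] w 0.496 t 1.53
```

View pics/s3.png

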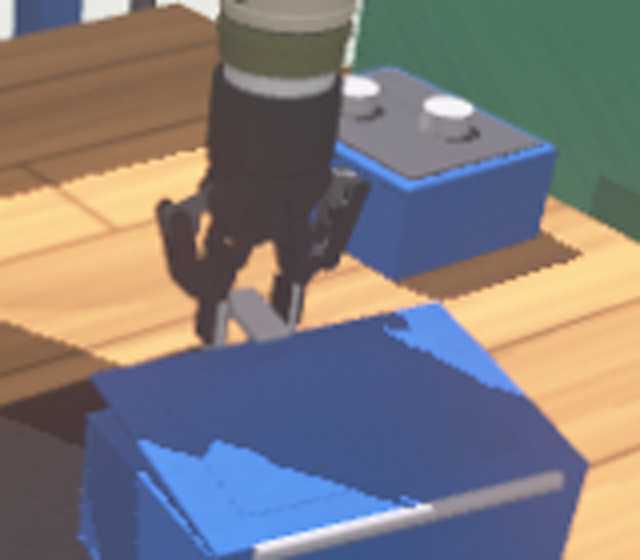

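View pics/t4.png

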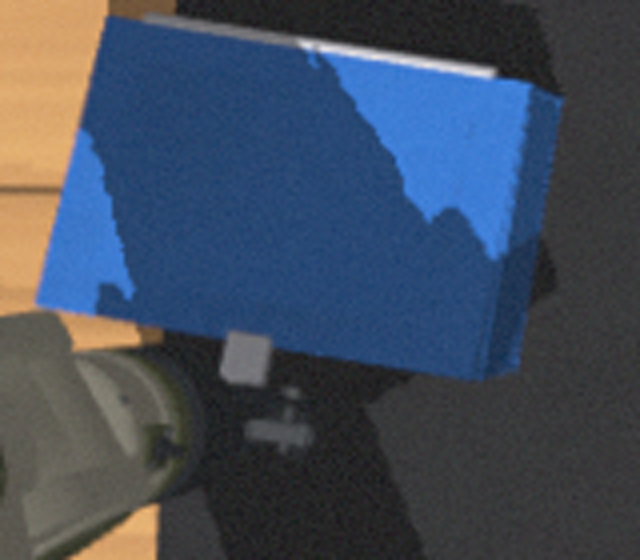

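The fingers straddle the tab, in the scene crop around (250,315). I'll correct by about 4 mm and close.

```bash
python3 -m creep '-0.02 -0.014 0 0 0 0 0.5;-0.02 -0.014 0.01 0 0 0 0;-0.02 -0.014 0.01 0 0 0 0;-0.02 -0.014 0.01 0 0 0 0;-0.02 -0.014 0.01 0 0 0 0;-0.02 -0.014 0.01 0 0 0 0' 35
python3 - <<'E'
from goto import *
from casefit import *
s,p,r=T(); c=np.load("case.npy")
rel([.4028,.3397,.098],81.6)
# arc: keep grasp offset
g0=lidpt(c,.193,0,.003)
for th in range(10,101,5):
    c2=c.copy(); c2[3]=np.radians(th); d=lidpt(c2,.193,0,.003)-g0
    print(th,(r.inv().apply(d)/.2).round(3), (p+d).round(3))
E
```

```text
clock: 2.13
position: [0.4049, 0.3394, 0.0978]
tcp_rot: [0.221, 3.132, -0.0]
wrist_force: [4.7, -3.6, 0.3]
width: 0.274
row [ 0.0108 -0.     -0.001 ] [-0.      0.0006  0.0018] | pos [0.4049 0.3394 0.0978] q [ 0.55  0.3  -0.31  0.96 -0.    0.69] F [ 4.73 -3.56  0.3 ] w 0.274 t 2.13
10 [-0.009 -0.    -0.053] [0.407 0.339 0.108]
15 [-0.028 -0.    -0.135] [0.411 0.339 0.125]
20 [-0.055 -0.    -0.215] [0.416 0.338 0.141]
25 [-0.089 -0.001 -0.292] [0.422 0.337 0.156]
30 [-0.129 -0.001 -0.366] [0.43  0.336 0.171]
35 [-0.175 -0.001 -0.436] [0.439 0.334 0.185]
40 [-0.228 -0.001 -0.502] [0.45  0.333 0.198]
45 [-0.286 -0.002 -0.563] [0.461 0.331 0.211]
50 [-0.349 -0.002 -0.619] [0.474 0.329 0.222]
55 [-0.417 -0.003 -0.669] [0.487 0.327 0.232]
60 [-0.488 -0.003 -0.713] [0.501 0.325 0.241]
65 [-0.564 -0.003 -0.751] [0.516 0.323 0.248]
70 [-0.642 -0.004 -0.782] [0.532 0.321 0.254]
75 [-0.723 -0.004 -0.805] [0.548 0.318 0.259]
80 [-0.805 -0.005 -0.822] [0.564 0.316 0.263]
85 [-0.889 -0.005 -0.832] [0.58  0.313 0.265]
90 [-0.973 -0.006 -0.834] [0.597 0.311 0.265]
95 [-1.057 -0.006 -0.829] [0.614 0.308 0.264]
100 [-1.14  -0.007 -0.816] [0.63  0.306 0.262]
```

```bash
python3 -m creep '-0.009 0 -0.053 0 0 0 0;-0.028 0 -0.135 0 0 0 0;-0.055 0 -0.215 0 0 0 0;-0.089 0 -0.292 0 0 0 0;-0.129 0 -0.366 0 0 0 0;-0.175 0 -0.436 0 0 0 0;-0.228 0 -0.502 0 0 0 0;-0.286 0 -0.563 0 0 0 0;-0.349 0 -0.619 0 0 0 0;-0.349 0 -0.619 0 0 0 0'
python3 - <<'E'
from goto import *
rel([.474,.329,.222],81.6)
t=env.snapshot("top"); s=env.snapshot("scene"); crop(s,"s4",340,20,500,220,3)
E
```

```text
clock: 2.97
position: [0.473, 0.3292, 0.222]
tcp_rot: [-0.222, -3.132, 0.001]
wrist_force: [-4.7, -3.5, 4.1]
width: 0.276
row [-0.0053 -0.0001  0.0001] [-0.0003 -0.0007  0.0017] | pos [0.473  0.3292 0.222 ] q [0.47 0.32 0.03 1.29 0.   0.61] F [-4.7  -3.51  4.09] w 0.276 t 2.97
```

View pics/s4.png

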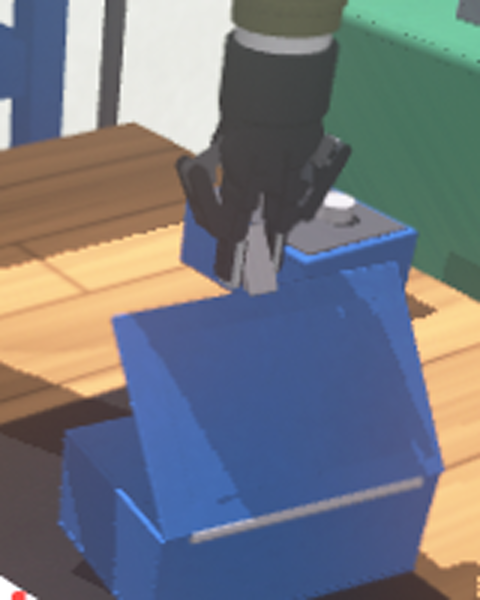

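```bash
python3 -m creep '-0.068 0 -0.05 0 0 0 0;-0.139 0 -0.094 0 0 0 0;-0.215 0 -0.132 0 0 0 0;-0.293 0 -0.163 0 0 0 0;-0.374 0 -0.186 0 0 0 0;-0.456 0 -0.203 0 0 0 0;-0.54 0 -0.213 0 0 0 0;-0.624 0 -0.215 0 0 0 0;-0.624 0 -0.215 0 0 0 0'
python3 - <<'E'
from goto import *
rel([.63,.306,.262],81.6)
E
```

```text
clock: 3.82
position: [0.598, 0.3105, 0.2636]
tcp_rot: [-0.224, -3.133, 0.004]
wrist_force: [-0.5, -7.8, 2.2]
width: 0.277
row [-0.1615  0.0007  0.0076] [-0.0008 -0.0003  0.0012] | pos [0.598  0.3105 0.2636] q [ 0.36  0.52  0.43  1.49 -0.    0.5 ] F [-0.51 -7.8   2.23] w 0.277 t 3.82
```

```bash
python3 -m creep '-0.084 0 0.005 0 0 0 0;-0.165 0 0.018 0 0 0 0;-0.167 0 0.018 0 0 0 0;-0.167 0 0.018 0 0 0 0'
python3 - <<'E'
from goto import *
rel([.63,.306,.262],81.6)
t=env.snapshot("top"); s=env.snapshot("scene"); crop(s,"s5",340,20,500,220,3);crop(t,"t5",60,200,240,360,4)
E
```

```text
clock: 4.15
position: [0.6301, 0.3056, 0.2596]
tcp_rot: [-0.224, -3.132, 0.005]
wrist_force: [0.4, -7.2, 0.4]
width: 0.269
row [ 0.0009  0.0017 -0.0121] [-0.001  -0.0004  0.0013] | pos [0.6301 0.3056 0.2596] q [ 0.34  0.58  0.53  1.52 -0.    0.48] F [ 0.44 -7.22  0.45] w 0.269 t 4.15
```

View pics/s5.png

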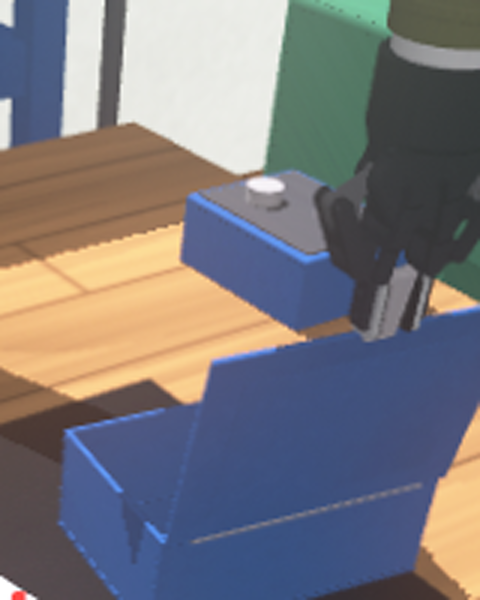

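View pics/t5.png

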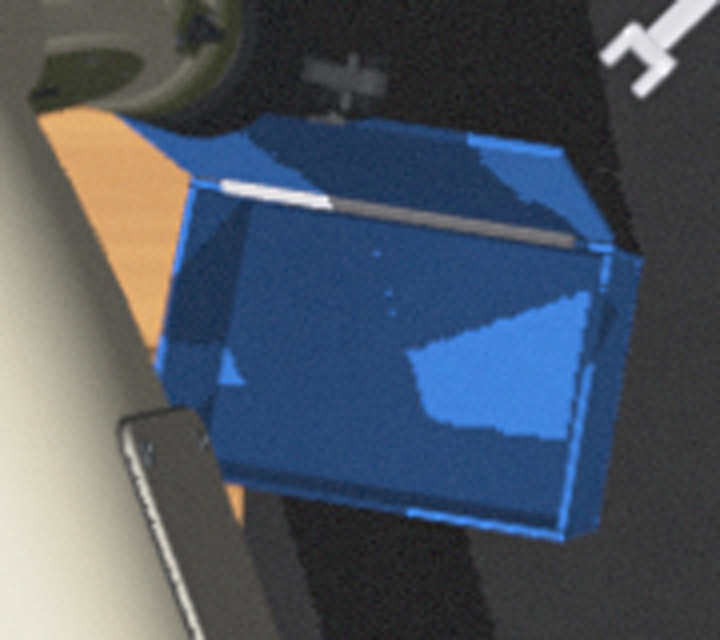

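Lid is up, near 100°. I'll release it and retreat upward.

```bash
python3 -m creep '0 0 0 0 0 0 0.5;0 0 0 0 0 0 0.5;0 0 -0.02 0 0 0 0.5;0 0 -0.15 0 0 0 0.5;0 0 -0.35 0 0 0 0.5;0 0 -0.4 0 0 0 0.5;0.3 0.4 -0.4 0 0 0 0.5;0.3 0.8 -0.4 0 0 0 0.5;0.3 1 -0.4 0 0 0 0.5;0.3 1 -0.4 0 0 0 0.5'
python3 - <<'E'
from goto import *
from casefit import *
rel([.6545,-.0373,.15],101.9)
t=env.snapshot("top"); s=env.snapshot("scene"); 
cv2.imwrite("pics/s6.png",s["img"][:,:,::-1]);crop(t,"t6",60,200,240,360,4)
c=np.load("case.npy")
for th in (90,95,100,105,110):
    c[3]=np.radians(th); print(th,[proj(s,lidpt(c,.165,y,h))[0].round(1).tolist() for y in(-.1225,.1225) for h in (0,.006)],[((proj(t,lidpt(c,.165,y,h))[0]-[60,200])*4).round(0).tolist() for y in(-.1225,.1225) for h in (0,.006)])
E
```

```text
clock: 5.08
position: [0.5966, 0.466, 0.3397]
tcp_rot: [0.219, 3.129, 0.008]
wrist_force: [1.7, 0.7, 1.6]
width: 0.5
row [-0.633  -2.457   0.9374] [ 0.0016  0.0018 -0.1106] | pos [0.5966 0.466  0.3397] q [0.56 0.86 1.26 1.96 0.   0.7 ] F [1.75 0.67 1.61] w 0.5 t 5.08
90 [[402.8, 131.0], [404.3, 132.4], [505.6, 111.0], [507.5, 112.3]] [[546.0, 214.0], [548.0, 201.0], [52.0, 135.0], [54.0, 123.0]]
95 [[406.5, 134.7], [408.1, 136.4], [510.1, 114.2], [511.9, 115.7]] [[552.0, 184.0], [554.0, 171.0], [58.0, 106.0], [61.0, 94.0]]
100 [[410.2, 139.1], [411.8, 141.0], [514.4, 118.1], [516.2, 119.8]] [[558.0, 155.0], [561.0, 143.0], [66.0, 78.0], [70.0, 66.0]]
105 [[413.9, 144.1], [415.4, 146.3], [518.6, 122.5], [520.4, 124.4]] [[565.0, 126.0], [567.0, 115.0], [75.0, 51.0], [79.0, 40.0]]
110 [[417.4, 149.7], [418.8, 152.1], [522.6, 127.4], [524.3, 129.6]] [[572.0, 99.0], [575.0, 89.0], [85.0, 25.0], [89.0, 14.0]]
```

View pics/s6.png

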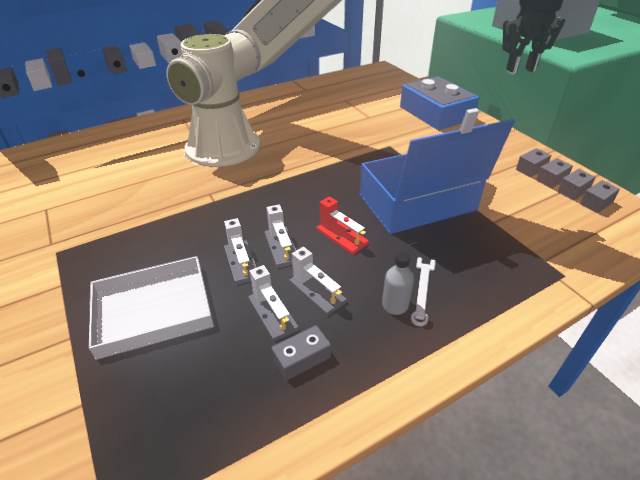

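View pics/t6.png

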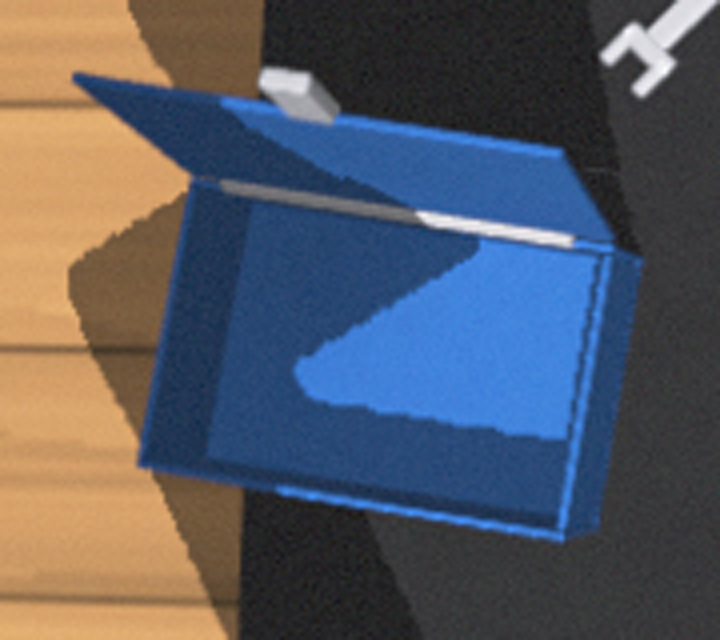

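Both views agree with 100°: the lid corners in the top crop are at (75,73) and (562,150), against predictions of (66..70,66..78) and (558..561,143..155). Next I'll press, starting with the near-left stop (P3).

```bash
python3 -m creep '0.3 0 -0.02 0 0 0 0;0.6 -0.1 -0.02 0 0 0 0;0.7 -0.3 -0.02 0 0 0 0;0.7 -0.5 0 0 0 0 0;0.7 -0.7 0 0 0 0 0;0.7 -0.9 0 0 0 0 0;0.7 -1 0 0 0 0 0;0.7 -1 0 0 0 0 0;0.7 -1 0 0 0 0 0' ; python3 -m creep '0 -0.2 0 0 0 0 0;-0.1 -0.4 0.1 0 0 0 0;-0.1 -0.6 0.2 0 0 0 0;-0.1 -0.8 0.4 0 0 0 0;-0.1 -1 0.6 0 0 0 0;-0.1 -1 0.7 0 0 0 0;-0.1 -1 0.7 0 0 0 0'
python3 - <<'E'
from goto import *
rel([.5031,-.0454,.09],79.3)
E
```

```text
clock: 5.93
position: [0.4296, 0.2822, 0.3392]
tcp_rot: [0.224, 3.128, 0.006]
wrist_force: [-0.1, 0.6, -0.6]
width: 0.004
clock: 6.52
position: [0.4211, 0.0829, 0.1926]
tcp_rot: [-0.224, -3.132, -0.004]
wrist_force: [-0.1, 0.5, -0.4]
width: 0.002
row [-0.4981 -0.5776  0.511 ] [ 0.0007 -0.0005  0.014 ] | pos [0.4211 0.0829 0.1926] q [ 0.01  0.05 -0.37  1.15  0.    0.15] F [-0.14  0.51 -0.4 ] w 0.002 t 6.52
```

```bash
python3 -m creep '-0.15 -0.15 0.1 0 0 0.014 0;-0.3 -0.3 0.2 0 0 0.014 0;-0.45 -0.45 0.25 0 0 0.014 0;-0.498 -0.578 0.3 0 0 0.014 0;-0.498 -0.578 0.4 0 0 0.014 0;-0.498 -0.578 0.5 0 0 0.014 0;-0.498 -0.578 0.5 0 0 0.014 0;-0.498 -0.578 0.5 0 0 0.014 0;-0.498 -0.578 0.5 0 0 0.014 0'
python3 - <<'E'
from goto import *
rel([.5031,-.0454,.063],79.3)
t=env.snapshot("top"); s=env.snapshot("scene"); crop(s,"s7",210,150,370,310,4)
print(proj(s,[.5031,-.0454,.061]))
E
```

```text
clock: 7.27
position: [0.5073, -0.0429, 0.0975]
tcp_rot: [0.287, 3.123, 0.005]
wrist_force: [0.1, 0.5, -0.2]
width: -0.003
row [ 0.0193 -0.0166  0.1724] [0.0011 0.0015 0.0011] | pos [ 0.5073 -0.0429  0.0975] q [-0.24  0.27 -0.36  0.94  0.   -0.06] F [ 0.09  0.5  -0.18] w -0.003 t 7.27
[[281.55954736 229.94323877]]
```

View pics/s7.png

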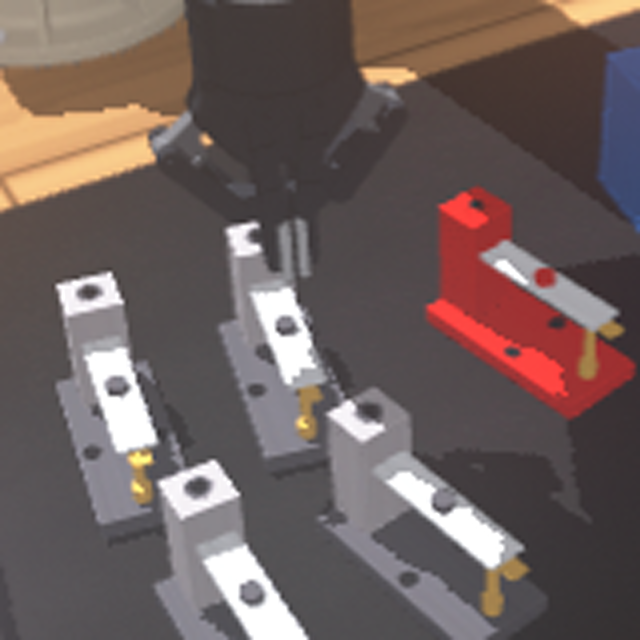

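```bash
python3 -m creep '0.02 -0.015 0.05 0 0 0 0;0.02 -0.015 0.1 0 0 0 0;0.02 -0.015 0.13 0 0 0 0;0.02 -0.015 0.13 0 0 0 0;0.02 -0.015 0.13 0 0 0 0'
python3 - <<'E'
from goto import *
rel([.5031,-.0454,.061],79.3)
E
python3 -m creep '0 0 0 0 0 0 0'|grep -E "pos|force"
```

```text
clock: 7.78
position: [0.5019, -0.0452, 0.0702]
tcp_rot: [0.288, 3.126, 0.005]
wrist_force: [0.4, -0.3, 0.4]
width: 0.003
row [-0.0058 -0.0002  0.0459] [0.0011 0.0008 0.0009] | pos [ 0.5019 -0.0452  0.0702] q [-0.25  0.29 -0.41  0.87  0.   -0.07] F [ 0.4  -0.3   0.36] w 0.003 t 7.78
position: [0.5024, -0.0454, 0.0706]
wrist_force: [0.2, 0.0, -0.1]
```

```bash
f(){ grep -E "pos|force"|tr '\n' ' ';echo; }; python3 -m creep '0 0 0.02 0 0 0 0;0 0 0.035 0 0 0 0;0 0 0.035 0 0 0 0'|f; python3 -m creep '0 0 0.005 0 0 0 0;0 0 0.005 0 0 0 0'|f; python3 -m creep '0 0 0.005 0 0 0 0;0 0 0.005 0 0 0 0'|f
```

```text
position: [0.5018, -0.0454, 0.0628] wrist_force: [-0.2, -0.4, -1.0] 
position: [0.502, -0.0454, 0.0621] wrist_force: [0.6, 0.1, 0.3] 
position: [0.5021, -0.0455, 0.0612] wrist_force: [0.7, -0.2, -0.1]
```

```bash
f(){ grep -E "pos|force"|tr '\n' ' ';echo; }; python3 -m creep '0 0 0.003 0 0 0 0;0 0 0.005 0 0 0 0'|f
```

```text
position: [0.5023, -0.0455, 0.0605] wrist_force: [-0.2, 0.5, 0.6]
```

```bash
f(){ grep -E "pos|force"|tr '\n' ' ';echo; }; python3 -m creep '0 0 0.005 0 0 0 0;0 0 0.005 0 0 0 0;0 0 0.005 0 0 0 0'|f
```

```text
position: [0.5023, -0.0455, 0.0596] wrist_force: [-0.6, 0.3, 3.6]
```

```bash
f(){ grep -E "pos|force"|tr '\n' ' ';echo; }; python3 -m creep '0 0 0.005 0 0 0 0;0 0 0.005 0 0 0 0;0 0 0.005 0 0 0 0'|f
```

```text
position: [0.5025, -0.0455, 0.0588] wrist_force: [-0.7, -0.3, 6.0]
```

```bash
f(){ grep -E "pos|force"|tr '\n' ' ';echo; }; python3 -m creep '0 0 0.004 0 0 0 0;0 0 0.004 0 0 0 0;0 0 0.004 0 0 0 0'|f;python3 -m creep '0 0 0 0 0 0 0'|f
```

```text
position: [0.5025, -0.0455, 0.0582] wrist_force: [-1.5, -0.3, 7.9] 
position: [0.5025, -0.0455, 0.0582] wrist_force: [-1.6, 0.2, 7.4]
```

P3 is sound: about 2.7 mm at roughly 7.7 N, or 2.8 N/mm. Next is P1.

```bash
python3 -m creep '0 0 -0.05 0 0 0 0;0 0 -0.2 0 0 0 0;0 0 -0.25 0 0 0 0;0 0 -0.25 0 0 0 0' >/dev/null
python3 - <<'E'
from goto import *
rel([.6545,-.0373,.105],101.9)
E
```

```text
row [-0.7307  0.1809  0.0335] [ 0.0004  0.0029 -0.1248] | pos [ 0.5042 -0.0461  0.1103] q [-0.25  0.25 -0.35  0.96  0.   -0.07] F [ 0.54 -0.23 -0.44] w 0.003 t 9.78
```

```bash
python3 -m creep '-0.2 0.05 0 0 0 -0.04 0;-0.4 0.1 0 0 0 -0.08 0;-0.6 0.15 0 0 0 -0.125 0;-0.73 0.181 0.03 0 0 -0.125 0;-0.73 0.181 0.05 0 0 -0.125 0;-0.73 0.181 0.1 0 0 -0.125 0;-0.73 0.181 0.1 0 0 -0.125 0;-0.73 0.181 0.1 0 0 -0.125 0' >/dev/null
python3 - <<'E'
from goto import *
rel([.6545,-.0373,.07],101.9)
s=env.snapshot("scene"); crop(s,"s8",210,150,390,330,4)
print(ray(s,[[0,0]],0)[0]*0,proj(s,[[.6545,-.0373,.061],[.6015,-.0485,.078],[.6066,-.1399,.078],[.4491,-.0352,.078],[.4483,-.1319,.078]]).round(1).tolist())
E
```

```text
row [-0.0228 -0.0098  0.0813] [0.0011 0.     0.0001] | pos [ 0.6496 -0.0364  0.0863] q [-0.18  0.53  0.02  1.06  0.   -0.39] F [ 0.58 -0.08  0.51] w 0.001 t 10.45
[-0. -0.  0.] [[320.7, 273.6], [301.9, 252.4], [259.5, 271.2], [274.4, 208.4], [232.2, 222.5]]
```

View pics/s8.png

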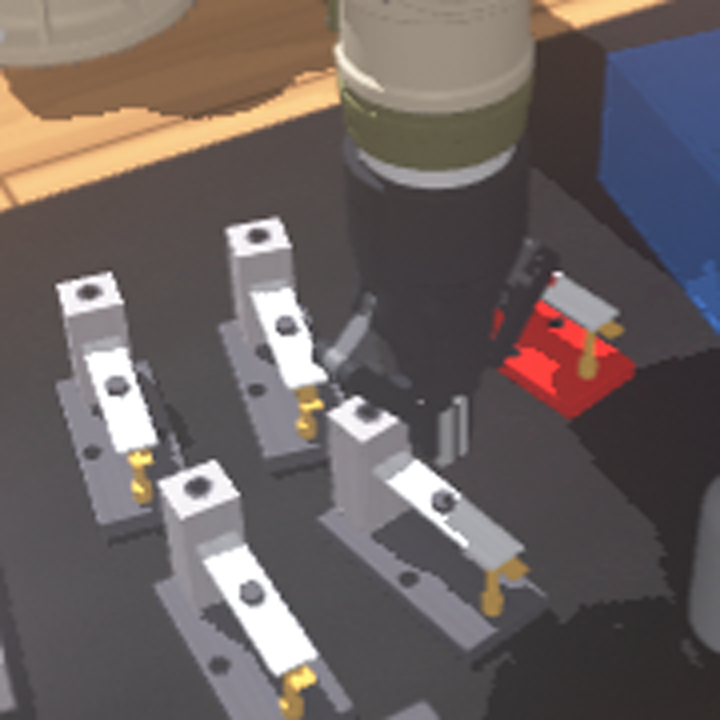

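Stops haven't moved; the pad is at (320.5,275), as predicted. I'll descend.

```bash
f(){ grep -E "pos|force"|tr '\n' ' ';echo; }; python3 -m creep '-0.02 -0.01 0.05 0 0 0 0;-0.02 -0.01 0.1 0 0 0 0;-0.02 -0.01 0.1 0 0 0 0;-0.02 -0.01 0.1 0 0 0 0'|f; python3 -m creep '0 0 0 0 0 0 0;0 0 0.005 0 0 0 0;0 0 0.01 0 0 0 0;0 0 0.01 0 0 0 0'|f
```

```text
position: [0.6555, -0.0377, 0.0671] wrist_force: [-0.1, 0.7, -0.8] 
position: [0.6566, -0.0377, 0.0662] wrist_force: [-0.3, 0.0, 0.6]
```

```bash
f(){ grep -E "pos|force"|tr '\n' ' ';echo; }; python3 -m creep '0.005 0 0.01 0 0 0 0;0.01 0 0.018 0 0 0 0;0.01 0 0.018 0 0 0 0'|f;  python3 -m creep '0 0 0.005 0 0 0 0;0 0 0.005 0 0 0 0;0 0 0.005 0 0 0 0'|f
```

```text
position: [0.6542, -0.0381, 0.062] wrist_force: [-0.3, -0.1, 0.1] 
position: [0.6547, -0.0381, 0.0615] wrist_force: [-0.0, -0.2, 0.3]
```

```bash
f(){ grep -E "pos|force"|tr '\n' ' ';echo; };  python3 -m creep '0 0 0.005 0 0 0 0;0 0 0.005 0 0 0 0;0 0 0.005 0 0 0 0'|f
```

```text
position: [0.6549, -0.0382, 0.0606] wrist_force: [-0.4, 0.3, 0.9]
```

```bash
f(){ grep -E "pos|force"|tr '\n' ' ';echo; };  python3 -m creep '0 0 0.005 0 0 0 0;0 0 0.005 0 0 0 0;0 0 0.005 0 0 0 0'|f
```

```text
position: [0.655, -0.0382, 0.0597] wrist_force: [0.8, 0.5, 2.0]
```

```bash
f(){ grep -E "pos|force"|tr '\n' ' ';echo; };  python3 -m creep '0 0 0.005 0 0 0 0;0 0 0.005 0 0 0 0;0 0 0.005 0 0 0 0'|f
```

```text
position: [0.6551, -0.0381, 0.0588] wrist_force: [0.5, 0.5, 3.8]
```

```bash
f(){ grep -E "pos|force"|tr '\n' ' ';echo; };  python3 -m creep '0 0 0.005 0 0 0 0;0 0 0.005 0 0 0 0;0 0 0.005 0 0 0 0'|f
```

```text
position: [0.6551, -0.0381, 0.0578] wrist_force: [1.0, 0.4, 3.6]
```

```bash
f(){ grep -E "pos|force"|tr '\n' ' ';echo; };  python3 -m creep '0 0 0.005 0 0 0 0;0 0 0.005 0 0 0 0;0 0 0.005 0 0 0 0'|f
```

```text
position: [0.6551, -0.0381, 0.0569] wrist_force: [1.0, 0.4, 5.3]
```

Force at 4 mm is 5.3 N, so this one is tired. It needs about 2 mm more.

```bash
f(){ grep -E "pos|force"|tr '\n' ' ';echo; };  python3 -m creep '0 0 0.005 0 0 0 0;0 0 0.005 0 0 0 0;0 0 0.005 0 0 0 0'|f;  python3 -m creep '0 0 0 0 0 0 0'|f
```

```text
position: [0.6552, -0.0381, 0.0561] wrist_force: [0.2, 0.1, 5.8] 
position: [0.6552, -0.0381, 0.0561] wrist_force: [0.0, 0.7, 6.2]
```

```bash
f(){ grep -E "pos|force"|tr '\n' ' ';echo; };  python3 -m creep '0 0 0.005 0 0 0 0;0 0 0.005 0 0 0 0;0 0 0.005 0 0 0 0'|f;  python3 -m creep '0 0 0 0 0 0 0'|f
```

```text
position: [0.6552, -0.0382, 0.0553] wrist_force: [0.1, -0.0, 6.5] 
position: [0.6552, -0.0381, 0.0553] wrist_force: [0.6, 0.8, 7.2]
```

```bash
f(){ grep -E "pos|force"|tr '\n' ' ';echo; };  python3 -m creep '0 0 0.005 0 0 0 0;0 0 0.005 0 0 0 0;0 0 0.005 0 0 0 0'|f;  python3 -m creep '0 0 0 0 0 0 0'|f; python3 -m creep '0 0 0 0 0 0 0'|f
```

```text
position: [0.6552, -0.0382, 0.0545] wrist_force: [-0.0, 0.6, 8.1] 
position: [0.6552, -0.0382, 0.0545] wrist_force: [-0.0, 0.9, 8.4] 
position: [0.6552, -0.0382, 0.0545] wrist_force: [-0.4, 0.2, 7.8]
```

P1 is tired: about 6.5 mm at 8.1 N. Next is P2.

```bash
python3 -m creep '0 0 -0.05 0 0 0 0;0 0 -0.2 0 0 0 0;0 0 -0.25 0 0 0 0;0 0 -0.25 0 0 0 0' >/dev/null
python3 - <<'E'
from goto import *
rel([.6611,-.1397,.07],90.1)
E
```

```text
row [ 0.0826 -0.4989  0.1819] [0.0002 0.0027 0.0657] | pos [ 0.6563 -0.0387  0.1065] q [-0.18  0.52  0.05  1.09  0.   -0.39] F [ 0.81 -0.62  0.51] w -0.001 t 14.33
```

```bash
python3 -m creep '0.03 -0.15 0 0 0 0.03 0;0.06 -0.3 0 0 0 0.066 0;0.08 -0.45 0 0 0 0.066 0;0.083 -0.499 0 0 0 0.066 0;0.083 -0.499 0.08 0 0 0.066 0;0.083 -0.499 0.15 0 0 0.066 0;0.083 -0.499 0.15 0 0 0.066 0;0.083 -0.499 0.15 0 0 0.066 0' >/dev/null
python3 - <<'E'
from goto import *
rel([.6611,-.1397,.063],90.1)
s=env.snapshot("scene"); crop(s,"s9",210,150,390,330,4)
print(proj(s,[[.6611,-.1397,.061],[.6015,-.0485,.078],[.6066,-.1399,.078],[.4491,-.0352,.078],[.4483,-.1319,.078]]).round(1).tolist())
E
```

```text
row [-0.0183 -0.0055  0.0409] [ 0.0013 -0.0001 -0.0002] | pos [ 0.6574 -0.1386  0.0712] q [-0.33  0.58  0.06  1.05  0.   -0.33] F [ 0.31 -0.06  0.56] w -0.001 t 15.0
[[272.9, 296.7], [301.9, 252.4], [259.5, 271.2], [274.4, 208.4], [232.2, 222.5]]
```

View pics/s9.png

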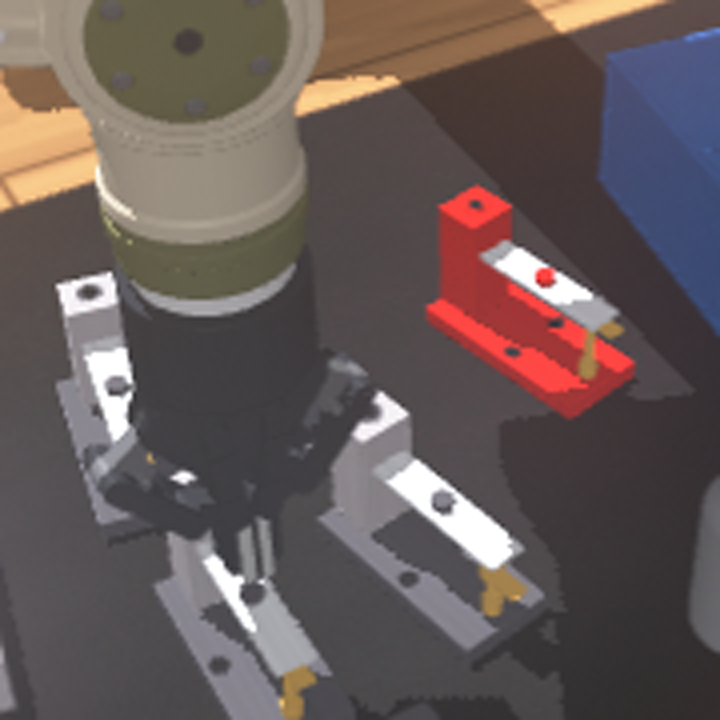

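```bash
f(){ grep -E "pos|force"|tr '\n' ' ';echo; }; python3 -m creep '-0.018 -0.005 0.01 0 0 0 0;-0.018 -0.005 0.03 0 0 0 0;-0.018 -0.005 0.03 0 0 0 0;-0.018 -0.005 0.03 0 0 0 0'|f; python3 -m creep '0 0 0.005 0 0 0 0;0 0 0.01 0 0 0 0;0 0 0.01 0 0 0 0'|f
```

```text
position: [0.6627, -0.14, 0.0673] wrist_force: [-0.5, -0.4, -0.2] 
position: [0.6625, -0.1402, 0.0652] wrist_force: [0.5, -0.1, -0.3]
```

```bash
f(){ grep -E "pos|force"|tr '\n' ' ';echo; }; python3 -m creep '0.005 0 0.01 0 0 0 0;0.005 0 0.015 0 0 0 0;0.005 0 0.015 0 0 0 0'|f; python3 -m creep '0 0 0.005 0 0 0 0;0 0 0.005 0 0 0 0;0 0 0.005 0 0 0 0'|f
```

```text
position: [0.6613, -0.1402, 0.0619] wrist_force: [-0.0, -0.4, 0.6] 
position: [0.6617, -0.1402, 0.0612] wrist_force: [0.0, -0.1, 0.5]
```

```bash
f(){ grep -E "pos|force"|tr '\n' ' ';echo; }; python3 -m creep '0 0 0.005 0 0 0 0;0 0 0.005 0 0 0 0;0 0 0.005 0 0 0 0'|f
```

```text
position: [0.6618, -0.1403, 0.0604] wrist_force: [0.4, -0.3, 1.0]
```

```bash
f(){ grep -E "pos|force"|tr '\n' ' ';echo; }; python3 -m creep '0 0 0.005 0 0 0 0;0 0 0.005 0 0 0 0;0 0 0.005 0 0 0 0'|f
```

```text
position: [0.6619, -0.1403, 0.0595] wrist_force: [1.0, -0.6, 1.5]
```

Looks soft again.

```bash
f(){ grep -E "pos|force"|tr '\n' ' ';echo; }; python3 -m creep '0 0 0.005 0 0 0 0;0 0 0.005 0 0 0 0;0 0 0.005 0 0 0 0'|f
```

```text
position: [0.662, -0.1403, 0.0585] wrist_force: [0.6, 0.1, 2.6]
```

```bash
f(){ grep -E "pos|force"|tr '\n' ' ';echo; }; python3 -m creep '0 0 0.005 0 0 0 0;0 0 0.005 0 0 0 0;0 0 0.005 0 0 0 0'|f
```

```text
position: [0.662, -0.1403, 0.0576] wrist_force: [0.4, 0.8, 5.0]
```

```bash
f(){ grep -E "pos|force"|tr '\n' ' ';echo; }; python3 -m creep '0 0 0.005 0 0 0 0;0 0 0.005 0 0 0 0;0 0 0.005 0 0 0 0'|f
```

```text
position: [0.6621, -0.1403, 0.0567] wrist_force: [2.3, -0.5, 5.9]
```

```bash
f(){ grep -E "pos|force"|tr '\n' ' ';echo; }; for i in 1 2 3; do python3 -m creep '0 0 0 0 0 0 0'|f; done
```

```text
position: [0.6621, -0.1403, 0.0567] wrist_force: [0.8, 0.3, 6.1] 
position: [0.6621, -0.1403, 0.0567] wrist_force: [0.1, 0.5, 6.2] 
position: [0.6621, -0.1403, 0.0566] wrist_force: [1.2, 0.4, 4.5]
```

```bash
f(){ grep -E "pos|force"|tr '\n' ' ';echo; }; python3 -m creep '0 0 0.005 0 0 0 0;0 0 0.005 0 0 0 0;0 0 0.005 0 0 0 0'|f;  for i in 1 2 3; do python3 -m creep '0 0 0 0 0 0 0'|f; done
```

```text
position: [0.6621, -0.1403, 0.0558] wrist_force: [-0.0, 0.8, 6.4] 
position: [0.6621, -0.1403, 0.0559] wrist_force: [-0.6, 0.5, 6.7] 
position: [0.6621, -0.1403, 0.0558] wrist_force: [0.1, 0.2, 6.4] 
position: [0.6621, -0.1403, 0.0558] wrist_force: [0.2, 0.3, 5.9]
```

```bash
f(){ grep -E "pos|force"|tr '\n' ' ';echo; }; python3 -m creep '0 0 0.005 0 0 0 0;0 0 0.005 0 0 0 0;0 0 0.005 0 0 0 0'|f;  for i in 1 2 3; do python3 -m creep '0 0 0 0 0 0 0'|f; done
```

```text
position: [0.6621, -0.1403, 0.0551] wrist_force: [0.1, 0.5, 7.2] 
position: [0.6621, -0.1403, 0.0551] wrist_force: [0.1, 0.6, 7.1] 
position: [0.6621, -0.1403, 0.0551] wrist_force: [0.4, -0.3, 7.2] 
position: [0.6621, -0.1403, 0.0551] wrist_force: [-0.6, 0.2, 8.5]
```

```bash
f(){ grep -E "pos|force"|tr '\n' ' ';echo; }; python3 -m creep '0 0 0.002 0 0 0 0;0 0 0.002 0 0 0 0;0 0 0.002 0 0 0 0'|f;  for i in 1 2 ; do python3 -m creep '0 0 0 0 0 0 0'|f; done;  python3 -m creep '0 0 -0.05 0 0 0 0;0 0 -0.2 0 0 0 0;0 0 -0.25 0 0 0 0;0 0 -0.25 0 0 0 0' >/dev/null
python3 - <<'E'
from goto import *
rel([.5024,-.1401,.07],81.4)
E
```

```text
position: [0.6621, -0.1403, 0.0548] wrist_force: [-1.3, 0.2, 7.3] 
position: [0.6621, -0.1403, 0.0548] wrist_force: [-0.5, 0.4, 8.4] 
position: [0.6621, -0.1403, 0.0548] wrist_force: [0.0, 1.2, 9.0] 
row [0.8061 0.0053 0.1782] [0.0005 0.0027 0.0481] | pos [ 0.6633 -0.141   0.107 ] q [-0.33  0.56  0.12  1.12  0.   -0.33] F [ 0.69 -0.9   0.05] w -0.0 t 19.38
```

P2 is tired: about 6.3 mm at roughly 8.2 N. Now P4.

```bash
python3 -m creep '0.2 0 0 0 0 0.03 0;0.4 0 0 0 0 0.048 0;0.6 0.005 0 0 0 0.048 0;0.8 0.005 0 0 0 0.048 0;0.806 0.005 0.08 0 0 0.048 0;0.806 0.005 0.15 0 0 0.048 0;0.806 0.005 0.15 0 0 0.048 0;0.806 0.005 0.15 0 0 0.048 0;0.806 0.005 0.15 0 0 0.048 0' >/dev/null
python3 - <<'E'
from goto import *
rel([.5024,-.1401,.063],81.4)
s=env.snapshot("scene"); crop(s,"s10",210,150,390,330,4)
print(proj(s,[[.5024,-.1401,.061],[.6015,-.0485,.078],[.6066,-.1399,.078],[.4491,-.0352,.078],[.4483,-.1319,.078]]).round(1).tolist())
E
```

```text
row [-0.0089 -0.0019  0.0509] [0.001  0.0009 0.0001] | pos [ 0.5007 -0.1395  0.0732] q [-0.43  0.31 -0.37  0.89  0.   -0.28] F [-0.6  -0.23  0.64] w -0.0 t 20.13
[[239.3, 245.0], [301.9, 252.4], [259.5, 271.2], [274.4, 208.4], [232.2, 222.5]]
```

View pics/s10.png

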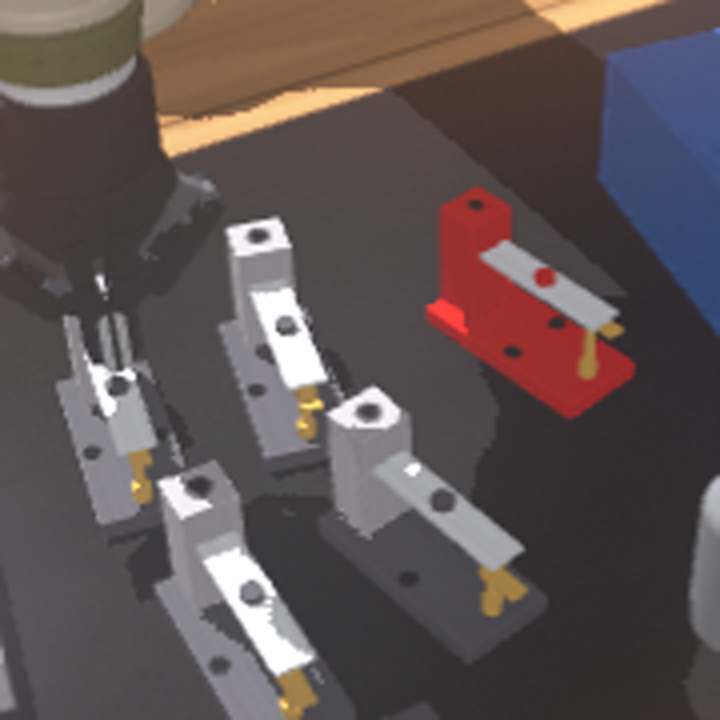

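```bash
f(){ grep -E "pos|force"|tr '\n' ' ';echo; }; python3 -m creep '-0.007 0 0.01 0 0 0 0;-0.007 0 0.035 0 0 0 0;-0.007 0 0.045 0 0 0 0;-0.007 0 0.045 0 0 0 0;-0.007 0 0.045 0 0 0 0'|f; python3 -m creep '0 0 0.005 0 0 0 0;0 0 0.005 0 0 0 0;0 0 0.005 0 0 0 0'|f
```

```text
position: [0.5017, -0.1395, 0.064] wrist_force: [0.0, 0.7, -0.5] 
position: [0.5018, -0.1396, 0.0633] wrist_force: [-0.8, -0.7, -0.8]
```

```bash
f(){ grep -E "pos|force"|tr '\n' ' ';echo; };  python3 -m creep '0 0 0.005 0 0 0 0;0 0 0.005 0 0 0 0;0 0 0.005 0 0 0 0'|f
```

```text
position: [0.5018, -0.1396, 0.0623] wrist_force: [-0.0, 0.3, -0.7]
```

```bash
f(){ grep -E "pos|force"|tr '\n' ' ';echo; };  python3 -m creep '0 0 0.005 0 0 0 0;0 0 0.005 0 0 0 0;0 0 0.005 0 0 0 0'|f
```

```text
position: [0.5018, -0.1396, 0.0612] wrist_force: [0.4, 1.0, -0.3]
```

```bash
f(){ grep -E "pos|force"|tr '\n' ' ';echo; };  python3 -m creep '0 0 0.005 0 0 0 0;0 0 0.005 0 0 0 0;0 0 0.005 0 0 0 0'|f
```

```text
position: [0.5019, -0.1396, 0.0604] wrist_force: [-1.5, 0.1, 1.0]
```

```bash
f(){ grep -E "pos|force"|tr '\n' ' ';echo; };  python3 -m creep '0 0 0.005 0 0 0 0;0 0 0.005 0 0 0 0;0 0 0.005 0 0 0 0'|f
```

```text
position: [0.502, -0.1397, 0.0595] wrist_force: [-0.6, 0.6, 4.4]
```

```bash
f(){ grep -E "pos|force"|tr '\n' ' ';echo; };  python3 -m creep '0 0 0.005 0 0 0 0;0 0 0.005 0 0 0 0;0 0 0.005 0 0 0 0'|f
```

```text
position: [0.5022, -0.1397, 0.0587] wrist_force: [-1.6, 0.7, 5.9]
```

```bash
f(){ grep -E "pos|force"|tr '\n' ' ';echo; };  python3 -m creep '0 0 0.004 0 0 0 0;0 0 0.004 0 0 0 0;0 0 0.004 0 0 0 0'|f;  for i in 1 2 3; do python3 -m creep '0 0 0 0 0 0 0'|f; done
```

```text
position: [0.5022, -0.1397, 0.0581] wrist_force: [-0.6, 1.1, 7.5] 
position: [0.5022, -0.1397, 0.0581] wrist_force: [-1.1, 1.0, 8.9] 
position: [0.5022, -0.1397, 0.0581] wrist_force: [-1.4, 0.8, 7.5] 
position: [0.5022, -0.1397, 0.0581] wrist_force: [-1.4, 1.0, 7.7]
```

P4 is sound: about 2.8 mm at roughly 7.9 N. That puts P3 and P4 in the case and P1 and P2 in the tray. I'll grasp P4's post now.

```bash
python3 -m creep '0 0 -0.05 0 0 0 0;0 0 -0.2 0 0 0 0;0.1 0 -0.25 0 0 0 0.3;0.22 0 -0.25 0 0 0 0.6;0.27 0 -0.25 0 0 0 0.6;0.27 0 -0.25 0 0 0 0.6' >/dev/null
python3 - <<'E'
from goto import *
rel([.4483,-.1319,.031],81.4)
s=env.snapshot("scene"); crop(s,"s11",210,150,390,330,4)
E
```

```text
row [-0.0129 -0.0051  0.3805] [ 0.0012  0.0003 -0.0001] | pos [ 0.4458 -0.1308  0.1071] q [-0.46  0.18 -0.45  0.94  0.   -0.31] F [-0.49  0.78 -0.09] w 0.567 t 23.1
```

View pics/s11.png

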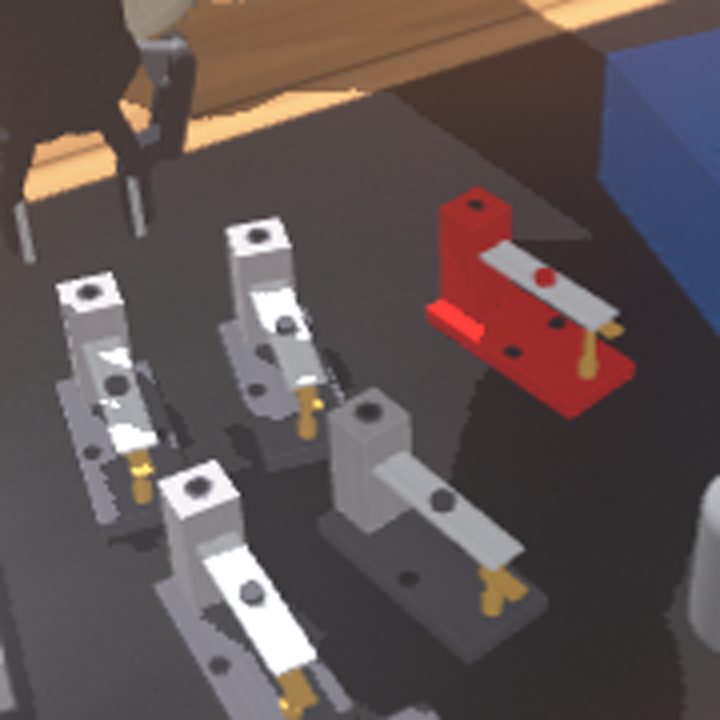

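```bash
python3 -m creep '-0.01 -0.005 0.1 0 0 0 0.6;-0.01 -0.005 0.2 0 0 0 0.6;-0.01 -0.005 0.3 0 0 0 0.6;-0.01 -0.005 0.37 0 0 0 0.6;-0.01 -0.005 0.37 0 0 0 0.6;-0.01 -0.005 0.37 0 0 0 0.6' 50
python3 - <<'E'
from goto import *
rel([.4483,-.1319,.031],81.4)
E
```

```text
clock: 23.65
position: [0.4504, -0.1326, 0.0325]
tcp_rot: [0.235, 3.131, 0.006]
wrist_force: [-0.1, -0.3, 0.7]
width: 0.602
row [0.0108 0.0019 0.0073] [0.0012 0.0004 0.0001] | pos [ 0.4504 -0.1326  0.0325] q [-0.46  0.27 -0.54  0.76  0.   -0.31] F [-0.13 -0.3   0.67] w 0.602 t 23.65
```

```bash
python3 -m creep '0.008 0.002 0.005 0 0 0 0;0.008 0.002 0.005 0 0 0 0;0.008 0.002 0.005 0 0 0 0;0.008 0.002 0.005 0 0 0 0;0.008 0.002 0.005 0 0 0 0;0.008 0.002 0.005 0 0 0 0' 50;python3 -m creep '0 0 -0.05 0 0 0 0;0 0 -0.2 0 0 0 0;0 0 -0.4 0 0 0 0;0 0 -0.6 0 0 0 0;0 0 -0.6 0 0 0 0'
python3 - <<'E'
from goto import *
s=env.snapshot("scene"); crop(s,"s12",180,70,400,290,3)
E
```

```text
clock: 24.15
position: [0.4496, -0.1326, 0.033]
tcp_rot: [0.235, 3.128, 0.003]
wrist_force: [-0.1, -1.5, 3.5]
width: 0.35
clock: 24.57
position: [0.4518, -0.1339, 0.159]
tcp_rot: [0.234, 3.12, -0.001]
wrist_force: [1.8, -1.1, -4.7]
width: 0.347
```

View pics/s12.png

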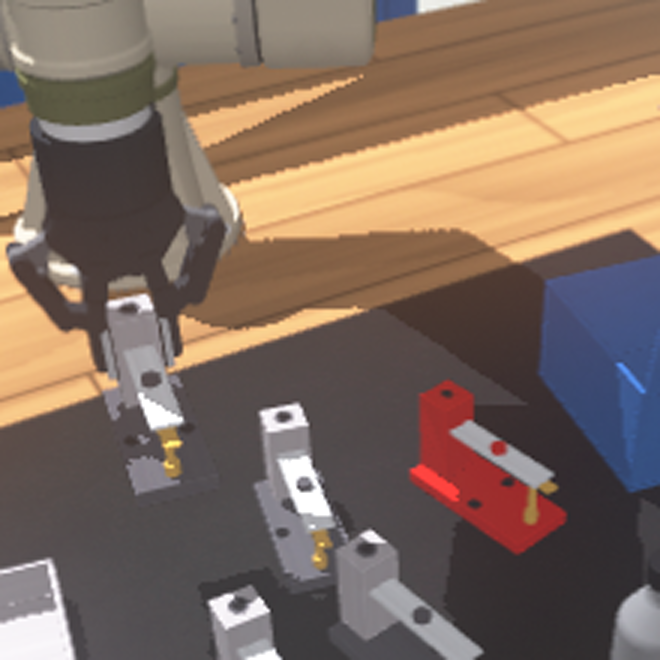

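Held upright. Now to the case, at y=+50 mm in the case frame.

Run:
```python
from goto import *
from casefit import *
c=np.load("case.npy")
for y in (.05,-.05):
    P=casept(c,-.0425,y,.19); print(P.round(4)); rel(P,81.6)
```

```text
[0.4757 0.3795 0.19  ]
row [ 0.258   2.5548 -0.17  ] [ 0.0004  0.0033 -0.001 ] | pos [ 0.4509 -0.1335  0.156 ] q [-0.46  0.14 -0.36  1.06  0.   -0.31] F [ 1.71 -0.41 -4.44] w 0.345 t 24.62
[0.461  0.2805 0.19  ]
row [ 0.2566  2.0548 -0.1706] [ 0.0004  0.0033 -0.001 ] | pos [ 0.4509 -0.1335  0.156 ] q [-0.46  0.14 -0.36  1.06  0.   -0.31] F [ 1.71 -0.41 -4.44] w 0.345 t 24.62
```

```bash
python3 -m creep '0 0 -0.1 0 0 0 0;0.02 0.08 -0.17 0 0 0 0;0.05 0.2 -0.17 0 0 0 0;0.08 0.35 -0.17 0 0 0 0;0.1 0.5 -0.17 0 0 0 0;0.1 0.65 -0.17 0 0 0 0;0.1 0.8 -0.17 0 0 0 0;0.1 0.95 -0.17 0 0 0 0;0.1 1 -0.17 0 0 0 0'>/dev/null; python3 -m creep '0.02 0.15 0 0 0 0 0;0.05 0.3 0 0 0 0 0;0.08 0.45 0 0 0 0 0;0.1 0.6 0 0 0 0 0;0.1 0.75 0 0 0 0 0;0.1 0.9 0 0 0 0 0;0.1 1 0 0 0 0 0;0.1 1 0 0 0 0 0';  python3 - <<'E'
from goto import *
from casefit import *
c=np.load("case.npy")
for y in (.05,):
    P=casept(c,-.0425,y,.19); rel(P,81.6)
E
```

```text
clock: 26.03
position: [0.4678, 0.272, 0.1851]
tcp_rot: [0.229, 3.133, 0.005]
wrist_force: [0.5, 0.7, -3.9]
width: 0.348
row [ 0.0392  0.5375 -0.0224] [0.0011 0.0001 0.0002] | pos [0.4678 0.272  0.1851] q [ 0.38  0.26 -0.14  1.17  0.    0.52] F [ 0.48  0.66 -3.95] w 0.348 t 26.03
```

```bash
python3 -m creep '0.02 0.15 -0.02 0 0 0 0;0.04 0.3 -0.02 0 0 0 0;0.04 0.45 -0.02 0 0 0 0;0.04 0.537 -0.02 0 0 0 0;0.04 0.537 -0.02 0 0 0 0;0.04 0.537 -0.02 0 0 0 0;0.04 0.537 -0.02 0 0 0 0';  python3 - <<'E'
from goto import *
from casefit import *
c=np.load("case.npy")
for y in (.05,):
    P=casept(c,-.0425,y,.04); rel(P,81.6)
s=env.snapshot("scene"); crop(s,"s13",330,0,530,230,3)
s=env.snapshot("top"); crop(s,"t13",60,200,240,360,4)
E
```

```text
clock: 26.62
position: [0.4757, 0.375, 0.1901]
tcp_rot: [0.236, 3.132, 0.001]
wrist_force: [-0.5, -0.6, -4.6]
width: 0.345
row [0.0037 0.0218 0.7505] [ 0.0002  0.0002 -0.0011] | pos [0.4757 0.375  0.1901] q [ 0.54  0.39  0.05  1.23 -0.    0.69] F [-0.53 -0.59 -4.6 ] w 0.345 t 26.62
```

View pics/s13.png

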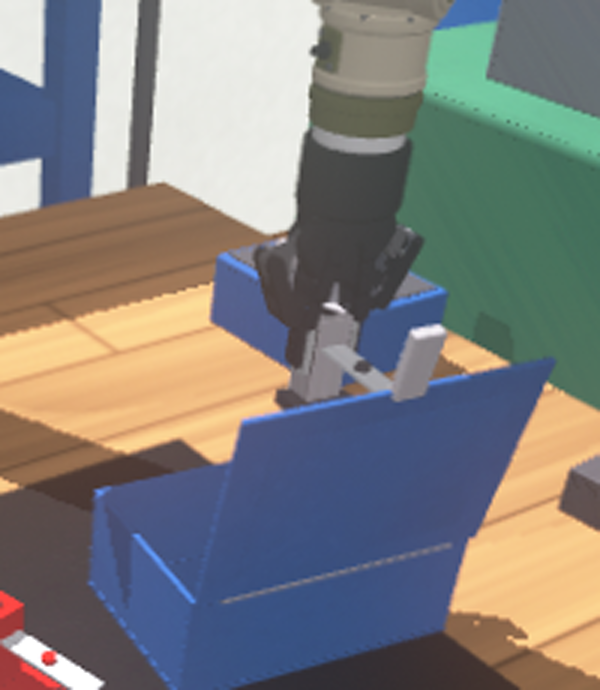

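View pics/t13.png

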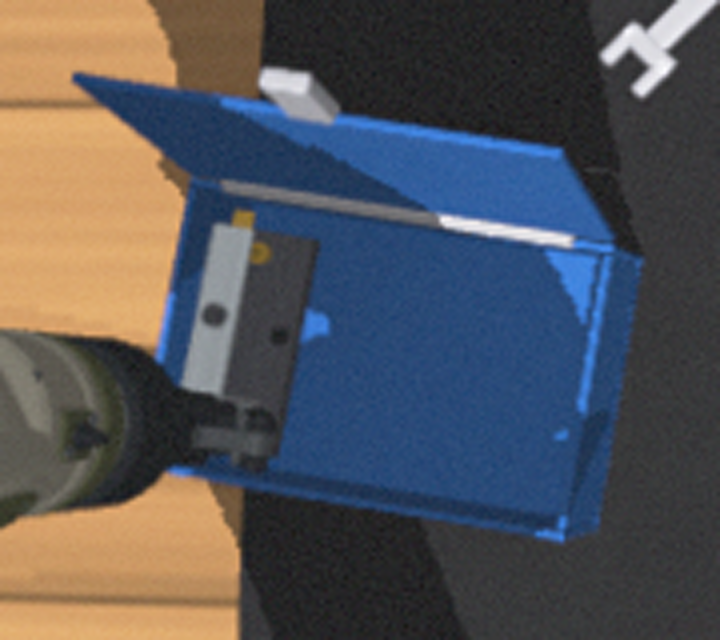

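```bash
python3 -m creep '0.003 0.01 0.1 0 0 0 0;0.003 0.01 0.22 0 0 0 0;0.003 0.01 0.34 0 0 0 0;0.003 0.01 0.46 0 0 0 0;0.003 0.01 0.56 0 0 0 0;0.003 0.01 0.64 0 0 0 0;0.003 0.01 0.7 0 0 0 0;0.003 0.01 0.7 0 0 0 0;0.003 0.01 0.7 0 0 0 0';  python3 - <<'E'
from goto import *
from casefit import *
c=np.load("case.npy")
for y in (.05,):
    P=casept(c,-.0425,y,.038); rel(P,81.6)
E
```

```text
clock: 27.47
position: [0.4763, 0.3775, 0.0513]
tcp_rot: [0.237, 3.131, 0.003]
wrist_force: [0.2, -0.5, -4.0]
width: 0.343
row [0.0045 0.009  0.0667] [ 0.0006  0.0006 -0.0014] | pos [0.4763 0.3775 0.0513] q [ 0.54  0.48 -0.16  0.93  0.    0.69] F [ 0.18 -0.53 -3.96] w 0.343 t 27.47
```

```bash
f(){ grep -E "pos|force"|tr '\n' ' ';echo; }; python3 -m creep '0 0 0.03 0 0 0 0;0 0 0.05 0 0 0 0;0 0 0.05 0 0 0 0'|f;python3 -m creep '0 0 0.01 0 0 0 0;0 0 0.01 0 0 0 0'|f;python3 -m creep '0 0 0.008 0 0 0 0;0 0 0.008 0 0 0 0'|f
```

```text
position: [0.4768, 0.3786, 0.0417] wrist_force: [-0.2, -0.4, -4.2] 
position: [0.4768, 0.3789, 0.0398] wrist_force: [-1.0, -0.1, -4.6] 
position: [0.477, 0.379, 0.0382] wrist_force: [0.2, -0.3, -3.2]
```

```bash
f(){ grep -E "pos|force"|tr '\n' ' ';echo; };python3 -m creep '0 0 0.005 0 0 0 0;0 0 0.005 0 0 0 0'|f
```

```text
position: [0.477, 0.3791, 0.0381] wrist_force: [-2.7, -1.1, 2.4]
```

On the floor. Releasing and rising.

```bash
python3 -m creep '0 0 0 0 0 0 0.45;0 0 0 0 0 0 0.55;0 0 0 0 0 0 0.55;0 0 -0.1 0 0 0 0.55;0 0 -0.3 0 0 0 0.55;0 0 -0.5 0 0 0 0.55;0 0 -0.7 0 0 0 0.55;0 -0.1 -0.7 0 0 0 0.55;0 -0.3 -0.7 0 0 0 0.55;0 -0.5 -0.7 0 0 0 0.55';python3 - <<'E'
from goto import *
rel([.4491,-.0352,.11],79.3)
s=env.snapshot("scene"); cv2.imwrite("pics/s14.png",s["img"][:,:,::-1])
s=env.snapshot("top"); crop(s,"t14",60,190,260,360,4); crop(s,"t15",290,190,390,340,4)
E
```

```text
clock: 29.05
position: [0.4621, 0.2798, 0.178]
tcp_rot: [0.23, 3.126, 0.007]
wrist_force: [0.3, -0.0, -0.5]
width: 0.554
row [-0.1643 -1.569   0.3333] [0.0016 0.002  0.0126] | pos [0.4621 0.2798 0.178 ] q [ 0.4   0.26 -0.16  1.14  0.    0.54] F [ 0.34 -0.03 -0.54] w 0.554 t 29.05
```

View pics/s14.png

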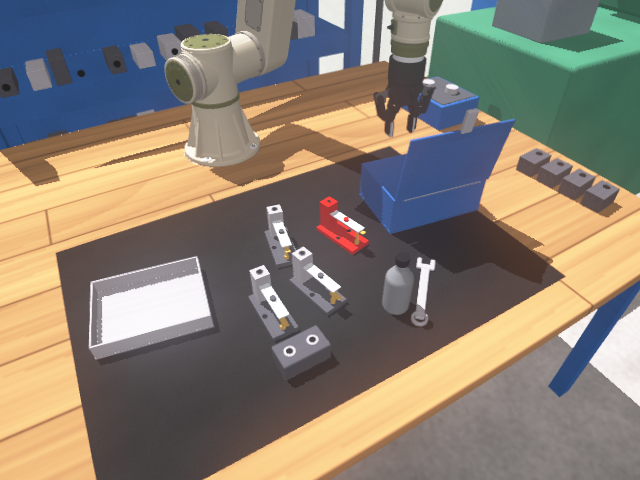

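View pics/t14.png

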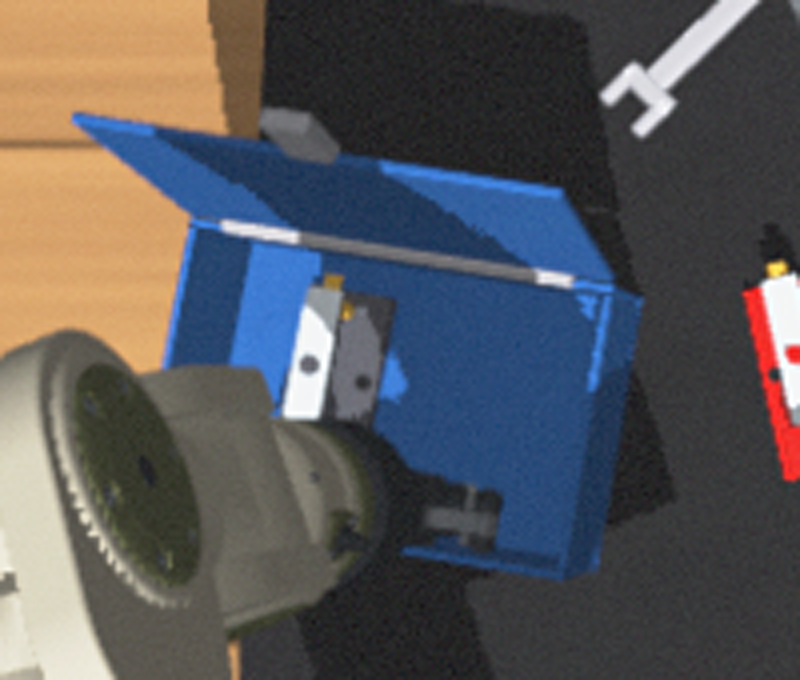

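View pics/t15.png

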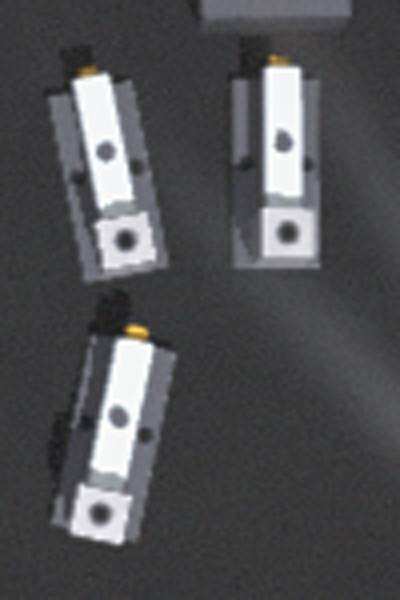

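P4 stands upright in the case. The others are at the same pixels as before, with P3's post still at (100,513). Now I'll fetch P3.

```bash
python3 -m creep '0 -0.2 0 0 0 0.006 0.6;0 -0.4 0 0 0 0.0126 0.6;-0.05 -0.6 0 0 0 0.0126 0.6;-0.1 -0.8 0 0 0 0.0126 0.6;-0.15 -1 0 0 0 0.0126 0.6;-0.16 -1 0 0 0 0.0126 0.6' >/dev/null; python3 -m creep '0 -0.2 0.1 0 0 0 0.6;0 -0.4 0.2 0 0 0 0.6;0 -0.56 0.3 0 0 0 0.6;0 -0.56 0.33 0 0 0 0.6;0 -0.56 0.33 0 0 0 0.6;0 -0.56 0.33 0 0 0 0.6';python3 - <<'E'
from goto import *
rel([.4491,-.0352,.031],79.3)
s=env.snapshot("scene"); crop(s,"s15",210,110,390,290,4)
E
```

```text
clock: 30.15
position: [0.4425, -0.0325, 0.11]
tcp_rot: [0.298, 3.124, 0.006]
wrist_force: [0.0, 0.5, 0.6]
width: 0.601
row [-0.0341 -0.0087  0.3949] [ 0.0012  0.0008 -0.0011] | pos [ 0.4425 -0.0325  0.11  ] q [-0.26  0.14 -0.49  0.94  0.   -0.07] F [0.03 0.5  0.56] w 0.601 t 30.15
```

View pics/s15.png

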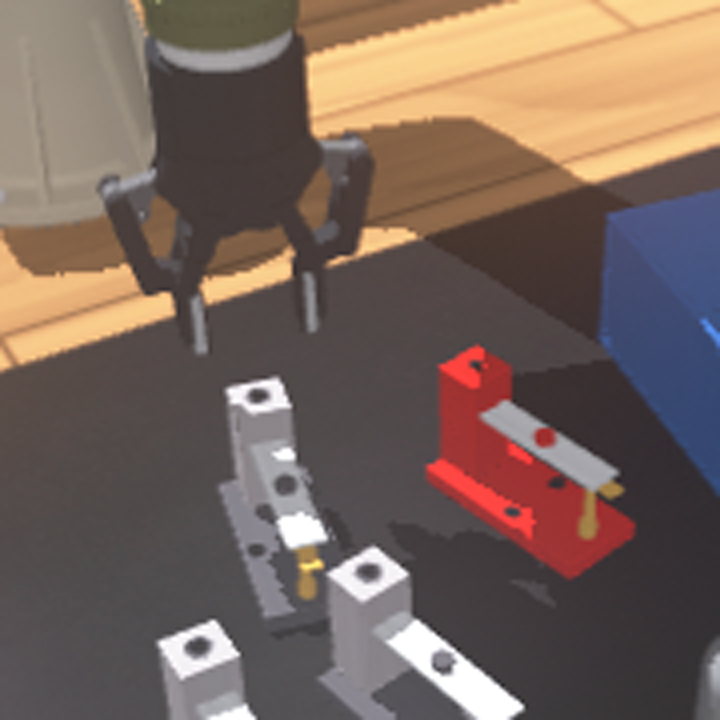

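```bash
python3 -m creep '-0.025 -0.008 0.02 0 0 0 0.6;-0.025 -0.008 0.15 0 0 0 0.6;-0.025 -0.008 0.27 0 0 0 0.6;-0.025 -0.008 0.38 0 0 0 0.6;-0.025 -0.008 0.38 0 0 0 0.6;-0.025 -0.008 0.38 0 0 0 0.6' >/dev/null
python3 - <<'E'
from goto import *
rel([.4491,-.0352,.031],79.3)
E
```

```text
row [-0.0111 -0.004   0.0138] [ 0.0011  0.0005 -0.0002] | pos [ 0.4471 -0.034   0.0338] q [-0.26  0.24 -0.59  0.75  0.   -0.07] F [-0.3  -0.13  0.56] w 0.6 t 30.7
```

```bash
python3 -m creep '-0.008 -0.004 0.008 0 0 0 0.6;-0.008 -0.004 0.008 0 0 0 0;-0.008 -0.004 0.008 0 0 0 0;-0.008 -0.004 0.008 0 0 0 0;-0.008 -0.004 0.008 0 0 0 0;-0.008 -0.004 0.008 0 0 0 0;-0.008 -0.004 0.008 0 0 0 0' 50;python3 -m creep '0 0 -0.05 0 0 0 0;0 0 -0.2 0 0 0 0;0 0 -0.4 0 0 0 0;0 0 -0.6 0 0 0 0;0 0 -0.77 0 0 0 0;0 0 -0.77 0 0 0 0'
python3 - <<'E'
from goto import *
from casefit import *
c=np.load("case.npy"); rel(casept(c,-.0435,-.05,.19),81.6)
E
```

```text
clock: 31.28
position: [0.4502, -0.0364, 0.0338]
tcp_rot: [0.296, 3.121, 0.005]
wrist_force: [-0.7, 1.9, 5.6]
width: 0.344
clock: 31.78
position: [0.4514, -0.0376, 0.193]
tcp_rot: [0.296, 3.114, 0.002]
wrist_force: [1.7, -0.7, -4.9]
width: 0.344
row [0.2575 1.5708 0.0154] [ 0.0007  0.0044 -0.0136] | pos [ 0.4514 -0.0376  0.193 ] q [-0.26  0.08 -0.34  1.14  0.   -0.07] F [ 1.68 -0.66 -4.93] w 0.344 t 31.78
```

```bash
python3 -m creep '0.02 0.08 0 0 0 0 0;0.04 0.2 0 0 0 0 0;0.07 0.35 0 0 0 -0.014 0;0.1 0.5 0 0 0 -0.014 0;0.13 0.65 0 0 0 -0.014 0;0.17 0.8 0 0 0 -0.014 0;0.17 0.95 0 0 0 -0.014 0;0.17 1 0 0 0 -0.014 0;0.17 1 0 0 0 -0.014 0'>/dev/null;python3 - <<'E'
from goto import *
from casefit import *
c=np.load("case.npy"); rel(casept(c,-.0425,-.05,.19),81.6)
E
```

```text
row [ 0.0324  0.5626 -0.0209] [0.001  0.0004 0.0016] | pos [0.4516 0.1682 0.1855] q [ 0.19  0.15 -0.28  1.14  0.    0.33] F [-0.32  0.71 -4.92] w 0.341 t 32.53
```

```bash
python3 -m creep '0.02 0.15 -0.02 0 0 0 0;0.033 0.3 -0.02 0 0 0 0;0.033 0.45 -0.02 0 0 0.001 0;0.033 0.563 -0.02 0 0 0.001 0;0.033 0.563 -0.02 0 0 0.001 0;0.033 0.563 -0.02 0 0 0.001 0;0.033 0.563 -0.02 0 0 0.001 0'>/dev/null;python3 - <<'E'
from goto import *
from casefit import *
c=np.load("case.npy"); rel(casept(c,-.0425,-.05,.04),81.6)
s=env.snapshot("top"); crop(s,"t16",60,190,260,360,4)
E
```

```text
row [0.005  0.0154 0.7509] [ 0.0004  0.0004 -0.0008] | pos [0.4614 0.2772 0.1902] q [ 0.39  0.26 -0.13  1.18  0.    0.54] F [-0.38 -0.09 -5.08] w 0.344 t 33.12
```

View pics/t16.png

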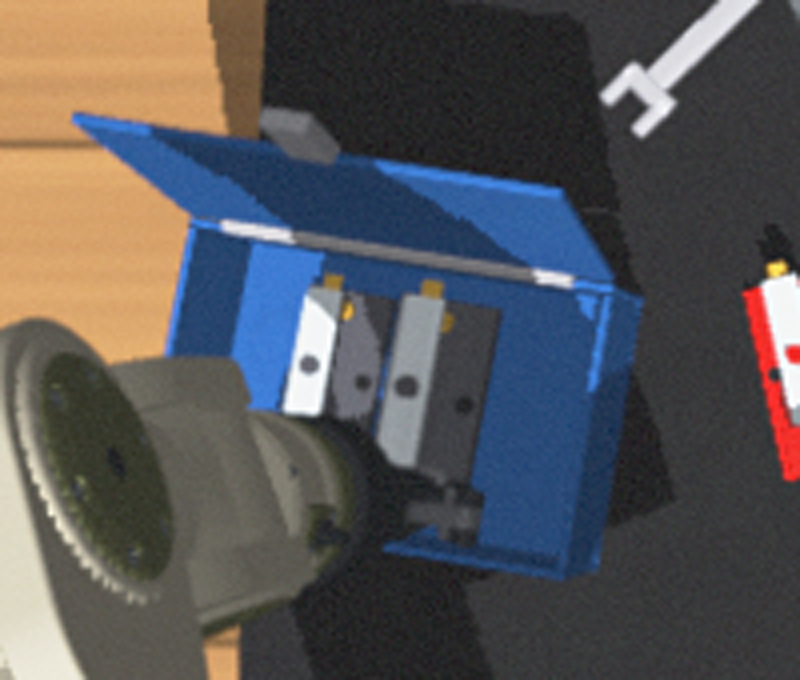

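```bash
f(){ grep -E "pos|force"|tr '\n' ' ';echo; }; python3 -m creep '0.004 0.01 0.1 0 0 0 0;0.004 0.01 0.22 0 0 0 0;0.004 0.01 0.34 0 0 0 0;0.004 0.01 0.46 0 0 0 0;0.004 0.01 0.58 0 0 0 0;0.004 0.01 0.68 0 0 0 0;0.004 0.01 0.74 0 0 0 0;0.004 0.01 0.74 0 0 0 0;0.004 0.01 0.74 0 0 0 0'|f;python3 -m creep '0 0 0.01 0 0 0 0;0 0 0.01 0 0 0 0'|f
```

```text
position: [0.4618, 0.2797, 0.043] wrist_force: [-0.4, -0.1, -5.2] 
position: [0.463, 0.2809, 0.0422] wrist_force: [0.4, -0.1, -4.6]
```

```bash
f(){ grep -E "pos|force"|tr '\n' ' ';echo; }; python3 -m creep '0 0 0.01 0 0 0 0;0 0 0.01 0 0 0 0'|f;python3 -m creep '0 0 0.005 0 0 0 0;0 0 0.005 0 0 0 0'|f
```

```text
position: [0.4625, 0.2812, 0.0397] wrist_force: [-0.7, 0.3, -4.5] 
position: [0.4624, 0.2813, 0.039] wrist_force: [-1.1, -0.6, -0.5]
```

```bash
f(){ grep -E "pos|force"|tr '\n' ' ';echo; }; python3 -m creep '0 0 0.005 0 0 0 0;0 0 0.005 0 0 0 0'|f
```

```text
position: [0.4624, 0.2813, 0.0389] wrist_force: [-5.0, -0.8, 9.5]
```

On the floor. Release, rise and look.

```bash
python3 -m creep '0 0 0 0 0 0 0.45;0 0 0 0 0 0 0.55;0 0 0 0 0 0 0.55;0 0 -0.1 0 0 0 0.55;0 0 -0.3 0 0 0 0.55;0 0 -0.5 0 0 0 0.55;0 0 -0.7 0 0 0 0.55;0 -0.2 -0.7 0 0 0 0.55;0 -0.4 -0.7 0 0 0 0.55;0 -0.6 -0.7 0 0 0 0.55' >/dev/null;python3 -m creep '0 -0.2 0 0 0 0 0.6;0 -0.4 0 0 0 0 0.6;0 -0.6 0 0 0 0 0.6;0 -0.8 0 0 0 0 0.6;0 -0.8 0 0 0 0 0.6';python3 - <<'E'
from goto import *
rel([.6015,-.0485,.12],101.9)
s=env.snapshot("top"); crop(s,"t17",60,190,260,360,4); crop(s,"t18",290,190,390,340,4)
E
```

```text
clock: 35.83
position: [0.4199, -0.0022, 0.1766]
tcp_rot: [0.246, 3.127, 0.0]
wrist_force: [-0.4, 1.1, -0.1]
width: 0.602
row [-0.9319 -0.0868  0.287 ] [-1.000e-04  1.400e-03 -1.161e-01] | pos [ 0.4199 -0.0022  0.1766] q [-0.2   0.04 -0.43  1.1   0.   -0.04] F [-0.43  1.07 -0.14] w 0.602 t 35.83
```

View pics/t17.png

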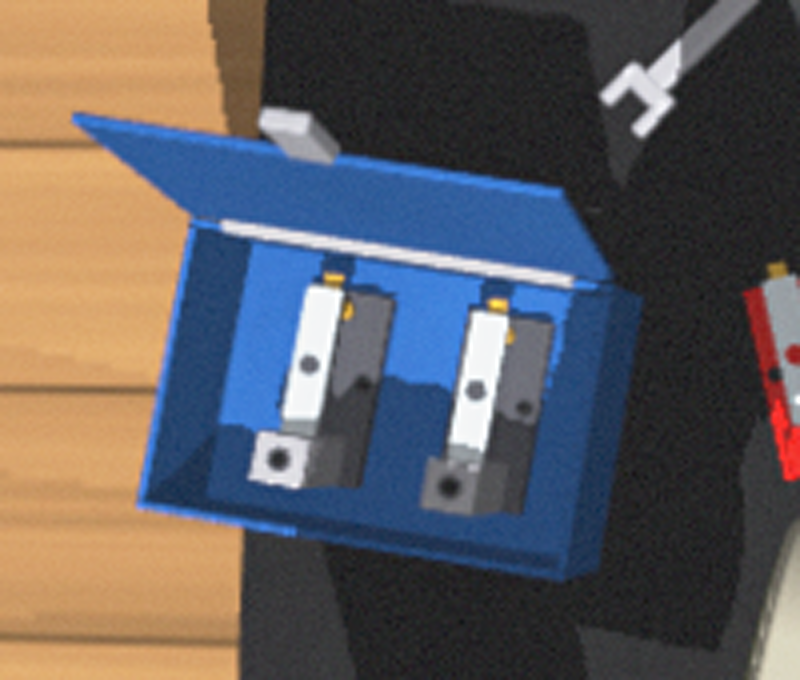

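View pics/t18.png

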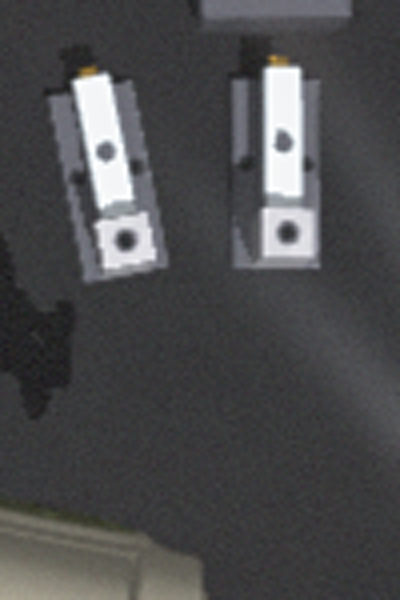

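Both sound stops are upright on the case floor, and P1 and P2 haven't moved. Now P1.

```bash
python3 -m creep '-0.2 -0.02 0.05 0 0 -0.04 0.6;-0.4 -0.04 0.1 0 0 -0.08 0.6;-0.6 -0.06 0.15 0 0 -0.116 0.6;-0.8 -0.08 0.25 0 0 -0.116 0.6;-0.915 -0.087 0.3 0 0 -0.116 0.6;-0.915 -0.087 0.3 0 0 -0.116 0.6;-0.915 -0.087 0.3 0 0 -0.116 0.6;-0.915 -0.087 0.3 0 0 -0.116 0.6'>/dev/null;python3 - <<'E'
from goto import *
rel([.6015,-.0485,.033],101.9)
s=env.snapshot("scene"); crop(s,"s18",210,150,390,330,4)
E
```

```text
row [-0.0047 -0.0509  0.4171] [0.0009 0.0008 0.0031] | pos [ 0.5982 -0.039   0.1165] q [-0.2   0.41 -0.09  1.06  0.   -0.42] F [-0.5   0.89  1.43] w 0.603 t 36.55
```

View pics/s18.png

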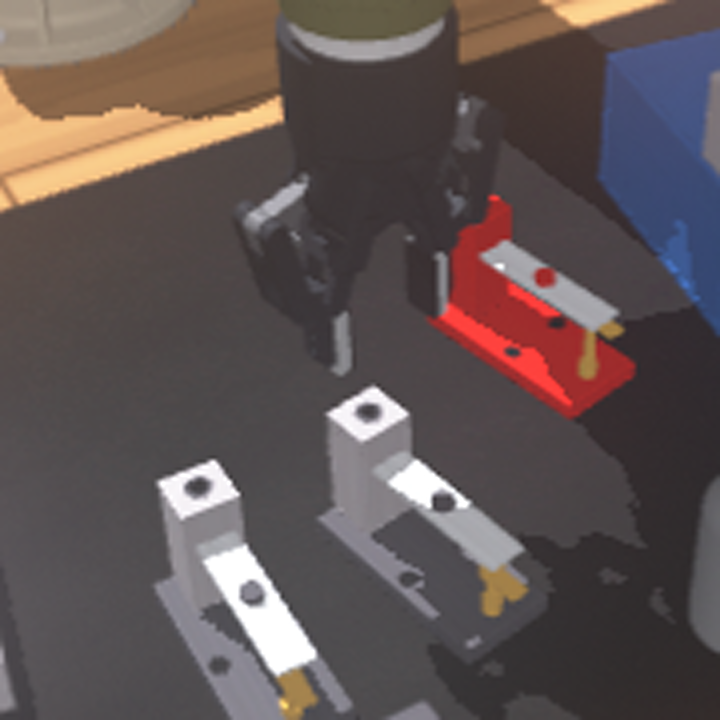

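```bash
python3 -m creep '-0.003 -0.048 0 0 0 0.003 0.6;-0.003 -0.048 0 0 0 0.003 0.6;-0.003 -0.048 0.05 0 0 0.003 0.6'>/dev/null;python3 - <<'E'
from goto import *
rel([.6015,-.0485,.033],101.9)
E
```

```text
row [0.0093 0.0104 0.383 ] [-0.0001  0.0029 -0.0006] | pos [ 0.6031 -0.0503  0.1096] q [-0.22  0.42 -0.1   1.04  0.   -0.42] F [ 1.29 -0.73  0.75] w 0.601 t 36.85
```

```bash
python3 -m creep '0.006 0.006 0.1 0 0 0 0.6;0.006 0.006 0.2 0 0 0 0.6;0.006 0.006 0.3 0 0 0 0.6;0.006 0.006 0.37 0 0 0 0.6;0.006 0.006 0.37 0 0 0 0.6;0.006 0.006 0.37 0 0 0 0.6' >/dev/null;python3 - <<'E'
from goto import *
rel([.6015,-.0485,.033],101.9)
E
```

```text
row [-0.011  -0.0035 -0.0043] [ 0.0009  0.0007 -0.0005] | pos [ 0.5992 -0.0483  0.0321] q [-0.22  0.49 -0.2   0.88  0.   -0.42] F [ 0.51 -0.86  0.93] w 0.597 t 37.35
```

```bash
python3 -m creep '-0.008 -0.003 -0.004 0 0 0 0.6;-0.008 -0.003 -0.004 0 0 0 0;-0.008 -0.003 -0.004 0 0 0 0;-0.008 -0.003 -0.004 0 0 0 0;-0.008 -0.003 -0.004 0 0 0 0;-0.008 -0.003 -0.004 0 0 0 0;-0.008 -0.003 -0.004 0 0 0 0' 50;python3 -m creep '0 0 -0.05 0 0 0 0;0 0 -0.2 0 0 0 0;0 0 -0.4 0 0 0 0;0 0 -0.6 0 0 0 0;0 0 -0.6 0 0 0 0'
python3 - <<'E'
from goto import *
c=np.array([.5217,-.3372]); a=np.radians(-9.3); Rm=np.array([[np.cos(a),-np.sin(a)],[np.sin(a),np.cos(a)]])
for y in (-.05,.05):
    p=c+Rm@[-.0425,y]; print(p); rel([*p,.16],90-9.3)
E
```

```text
clock: 37.93
position: [0.6034, -0.0491, 0.0353]
tcp_rot: [-0.323, 3.118, 0.002]
wrist_force: [-0.5, -1.0, 6.6]
width: 0.349
clock: 38.35
position: [0.6054, -0.0497, 0.1622]
tcp_rot: [-0.323, 3.11, -0.002]
wrist_force: [1.3, 0.2, -3.4]
width: 0.343
[ 0.47167844 -0.37967462]
row [ 9.9300e-01 -1.4777e+00  5.0000e-04] [-0.      0.0048  0.1175] | pos [ 0.6054 -0.0497  0.1622] q [-0.22  0.39 -0.01  1.15  0.   -0.42] F [ 1.32  0.2  -3.43] w 0.343 t 38.35
[ 0.48783882 -0.28098905]
row [ 0.8127 -1.0113  0.0018] [-0.      0.0048  0.1175] | pos [ 0.6054 -0.0497  0.1622] q [-0.22  0.39 -0.01  1.15  0.   -0.42] F [ 1.32  0.2  -3.43] w 0.343 t 38.35
```

```bash
python3 -m creep '0.1 -0.1 0 0 0 0.02 0;0.2 -0.2 0 0 0 0.04 0;0.3 -0.3 0 0 0 0.06 0;0.4 -0.4 0 0 0 0.08 0;0.5 -0.5 0 0 0 0.1 0;0.6 -0.62 0 0 0 0.1175 0;0.7 -0.74 0 0 0 0.1175 0;0.8 -0.87 0 0 0 0.1175 0;0.9 -1 0 0 0 0.1175 0;0.95 -1 0 0 0 0.1175 0'>/dev/null
python3 - <<'E'
from goto import *
rel([.4717,-.3797,.13],80.7)
E
```

```text
row [-0.1579 -0.4375  0.1095] [ 0.0002  0.0008 -0.0015] | pos [ 0.4551 -0.2882  0.1519] q [-0.71  0.28 -0.2   1.09  0.   -0.55] F [ 1.59 -0.81 -4.76] w 0.343 t 39.18
```

```bash
python3 -m creep '-0.05 -0.1 -0.05 0 0 0 0;-0.1 -0.22 0 0 0 -0.001 0;-0.14 -0.35 0 0 0 -0.001 0;-0.15 -0.437 0 0 0 -0.001 0;-0.15 -0.437 0.05 0 0 -0.001 0;-0.15 -0.437 0.1 0 0 -0.001 0;-0.15 -0.437 0.1 0 0 -0.001 0;-0.15 -0.437 0.1 0 0 -0.001 0'>/dev/null
python3 - <<'E'
from goto import *
rel([.4717,-.3797,.041],80.7)
s=env.snapshot("top"); crop(s,"t19",370,220,510,360,4)
E
```

```text
row [-0.0094 -0.0375  0.4477] [ 0.002  -0.0002  0.0012] | pos [ 0.471  -0.3726  0.1306] q [-0.81  0.41 -0.06  1.1   0.   -0.65] F [ 0.39  0.61 -5.2 ] w 0.344 t 39.85
```

View pics/t19.png

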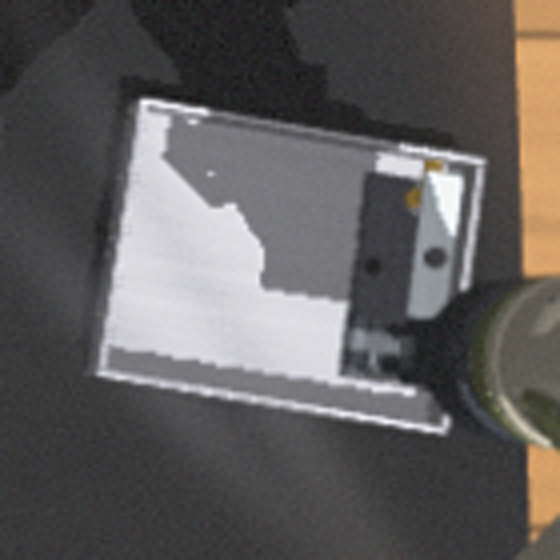

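```bash
f(){ grep -E "pos|force"|tr '\n' ' ';echo; }; python3 -m creep '-0.005 -0.03 0.1 0 0 0.001 0;-0.005 -0.03 0.2 0 0 0.001 0;-0.005 -0.03 0.3 0 0 0.001 0;-0.005 -0.03 0.38 0 0 0.001 0;-0.005 -0.03 0.42 0 0 0.001 0;-0.005 -0.03 0.42 0 0 0.001 0;-0.005 -0.03 0.42 0 0 0.001 0'|f;python3 -m creep '0 0 0.01 0 0 0 0;0 0 0.01 0 0 0 0'|f
```

```text
position: [0.4728, -0.3802, 0.0488] wrist_force: [-0.5, -0.5, -5.1] 
position: [0.4734, -0.3813, 0.0476] wrist_force: [0.4, -0.4, -5.2]
```

```bash
f(){ grep -E "pos|force"|tr '\n' ' ';echo; }; python3 -m creep '0 0 0.02 0 0 0 0;0 0 0.025 0 0 0 0;0 0 0.025 0 0 0 0'|f;python3 -m creep '0 0 0.008 0 0 0 0;0 0 0.008 0 0 0 0'|f;python3 -m creep '0 0 0.006 0 0 0 0;0 0 0.006 0 0 0 0'|f
```

```text
position: [0.4724, -0.3805, 0.0412] wrist_force: [-0.2, 0.1, -4.9] 
position: [0.4727, -0.3808, 0.04] wrist_force: [-1.4, 0.6, -1.5] 
position: [0.4727, -0.3808, 0.0397] wrist_force: [-3.2, 2.0, 3.5]
```

```bash
f(){ grep -E "pos|force"|tr '\n' ' ';echo; }; python3 -m creep '0 0 0.005 0 0 0 0;0 0 0.005 0 0 0 0'|f
```

```text
position: [0.4725, -0.3808, 0.0394] wrist_force: [-6.6, 3.5, 9.4]
```

```bash
python3 -m creep '0 0 0 0 0 0 0.45;0 0 0 0 0 0 0.55;0 0 0 0 0 0 0.55;0 0 -0.1 0 0 0 0.55;0 0 -0.3 0 0 0 0.55;0 0 -0.45 0 0 0 0.6;0 0.15 -0.45 0 0 0 0.6;0 0.3 -0.45 0 0 0 0.6;0 0.5 -0.45 0 0 0 0.6;0 0.5 -0.45 0 0 0 0.6' >/dev/null;python3 - <<'E'
from goto import *
rel([.6066,-.1399,.115],90.1)
s=env.snapshot("top"); crop(s,"t20",290,190,510,360,3)
E
```

```text
row [-0.4754  0.766   0.0707] [ 0.002   0.0008 -0.0508] | pos [ 0.4886 -0.2763  0.1279] q [-0.66  0.34 -0.18  1.06  0.01 -0.5 ] F [-1.35  0.95  0.19] w 0.603 t 42.23
```

View pics/t20.png

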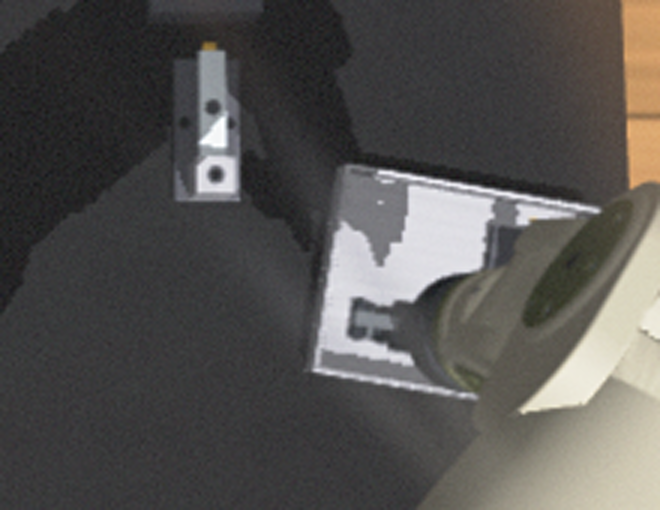

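```bash
python3 -m creep '-0.1 0.15 0 0 0 -0.02 0.6;-0.2 0.3 0 0 0 -0.05 0.6;-0.3 0.45 0 0 0 -0.05 0.6;-0.4 0.6 0 0 0 -0.05 0.6;-0.47 0.75 0.03 0 0 -0.05 0.6;-0.47 0.762 0.06 0 0 -0.05 0.6;-0.47 0.762 0.06 0 0 -0.05 0.6;-0.47 0.762 0.06 0 0 -0.05 0.6'>/dev/null;python3 - <<'E'
from goto import *
rel([.6066,-.1399,.033],90.1)
s=env.snapshot("scene"); crop(s,"s20",160,150,340,330,4)
E
```

```text
row [-0.0051  0.0365  0.4139] [ 0.0008  0.0006 -0.0023] | pos [ 0.6054 -0.1474  0.1158] q [-0.37  0.46 -0.03  1.08  0.   -0.36] F [ 0.69 -0.92 -0.08] w 0.6 t 42.95
```

View pics/s20.png

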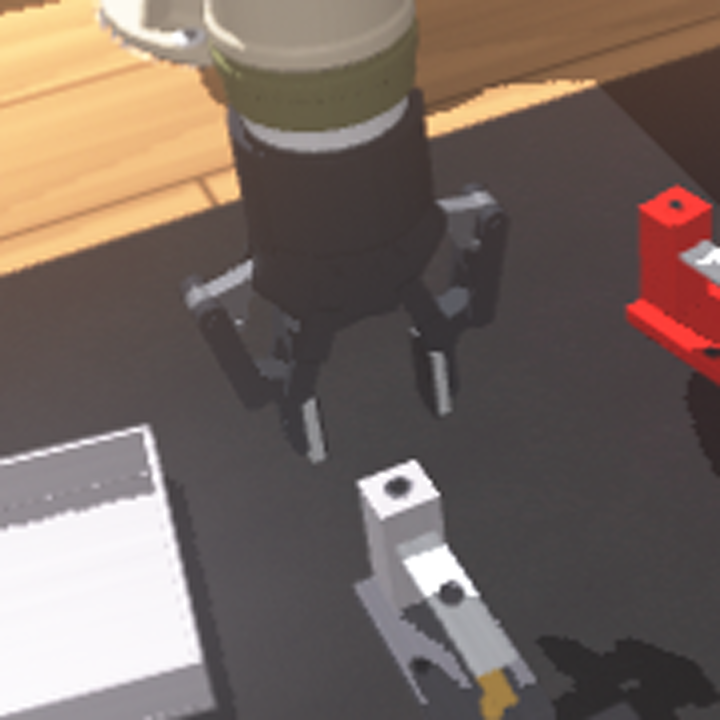

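```bash
python3 -m creep '0 0.033 0 0 0 -0.002 0.6;0 0.033 0 0 0 -0.002 0.6;0 0.033 0.1 0 0 -0.002 0.6;0 0.033 0.1 0 0 -0.002 0.6'>/dev/null;python3 - <<'E'
from goto import *
rel([.6066,-.1399,.033],90.1)
E
```

```text
row [-0.0113  0.0022  0.3078] [ 0.0012  0.0002 -0.0007] | pos [ 0.6043 -0.1406  0.0946] q [-0.36  0.47 -0.06  1.04  0.   -0.36] F [-0.83  0.64 -0.98] w 0.596 t 43.33
```

```bash
python3 -m creep '-0.008 0 0.1 0 0 0 0.6;-0.008 0 0.2 0 0 0 0.6;-0.008 0 0.3 0 0 0 0.6;-0.008 0 0.3 0 0 0 0.6;-0.008 0 0.3 0 0 0 0.6' >/dev/null;python3 - <<'E'
from goto import *
rel([.6066,-.1399,.033],90.1)
E
```

```text
row [-0.0001  0.0012  0.0161] [ 0.0011  0.0003 -0.0005] | pos [ 0.6066 -0.1402  0.0362] q [-0.36  0.52 -0.13  0.92  0.   -0.36] F [0.14 0.43 0.54] w 0.601 t 43.75
```

```bash
python3 -m creep '0 0 0.006 0 0 0 0;0 0 0.006 0 0 0 0;0 0 0.006 0 0 0 0;0 0 0.006 0 0 0 0;0 0 0.006 0 0 0 0;0 0 0.006 0 0 0 0' 50;python3 -m creep '0 0 -0.05 0 0 0 0;0 0 -0.2 0 0 0 0;0 0 -0.4 0 0 0 0;0 0 -0.6 0 0 0 0;0 0 -0.6 0 0 0 0'
python3 - <<'E'
from goto import *
rel([.4878,-.281,.14],80.7)
E
```

```text
clock: 44.25
position: [0.6088, -0.1408, 0.0371]
tcp_rot: [-0.001, 3.136, 0.002]
wrist_force: [-1.6, -1.1, 6.7]
width: 0.349
clock: 44.67
position: [0.6111, -0.1415, 0.1642]
tcp_rot: [-0.002, 3.127, -0.002]
wrist_force: [1.2, -1.7, -2.3]
width: 0.341
row [ 0.6189 -0.6967  0.1126] [0.     0.0047 0.052 ] | pos [ 0.6111 -0.1415  0.1642] q [-0.36  0.43  0.05  1.18  0.   -0.36] F [ 1.22 -1.73 -2.34] w 0.341 t 44.67
```

```bash
python3 -m creep '0.1 -0.1 0 0 0 0.02 0;0.22 -0.22 0 0 0 0.04 0;0.34 -0.35 0 0 0 0.052 0;0.46 -0.48 0 0 0 0.052 0;0.56 -0.6 0 0 0 0.052 0;0.61 -0.69 0 0 0 0.052 0;0.61 -0.69 0.05 0 0 0.052 0;0.61 -0.69 0.1 0 0 0.052 0;0.61 -0.69 0.1 0 0 0.052 0;0.61 -0.69 0.1 0 0 0.052 0'>/dev/null
python3 - <<'E'
from goto import *
rel([.4884,-.281,.042],80.7)
s=env.snapshot("top"); crop(s,"t21",370,220,510,360,4)
E
```

```text
row [-0.0211 -0.0208  0.4549] [ 0.0018 -0.0001  0.0003] | pos [ 0.4848 -0.2767  0.133 ] q [-0.66  0.33 -0.18  1.07  0.   -0.5 ] F [ 0.23 -1.   -4.92] w 0.348 t 45.5
```

View pics/t21.png

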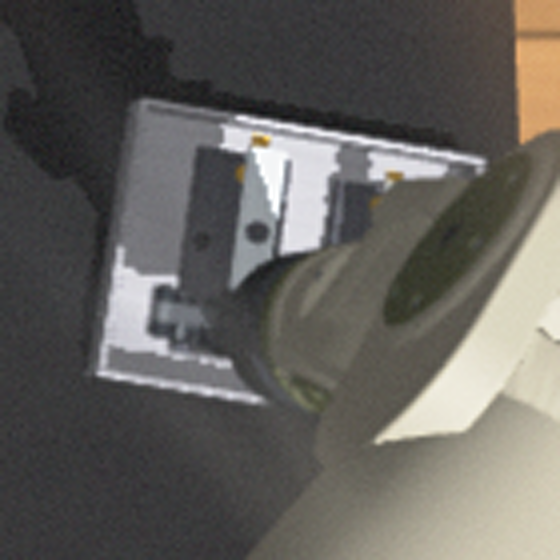

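```bash
f(){ grep -E "pos|force"|tr '\n' ' ';echo; }; python3 -m creep '-0.015 -0.018 0.1 0 0 0 0;-0.015 -0.018 0.2 0 0 0 0;-0.015 -0.018 0.3 0 0 0 0;-0.015 -0.018 0.38 0 0 0 0;-0.015 -0.018 0.43 0 0 0 0;-0.015 -0.018 0.43 0 0 0 0;-0.015 -0.018 0.43 0 0 0 0'|f;python3 -m creep '0 0 0.01 0 0 0 0;0 0 0.01 0 0 0 0'|f
```

```text
position: [0.4885, -0.2816, 0.0486] wrist_force: [0.6, 0.0, -5.2] 
position: [0.4893, -0.2828, 0.0478] wrist_force: [0.5, 0.5, -5.3]
```

```bash
f(){ grep -E "pos|force"|tr '\n' ' ';echo; }; python3 -m creep '0 0 0.008 0 0 0 0;0 0 0.008 0 0 0 0'|f;python3 -m creep '0 0 0.006 0 0 0 0;0 0 0.006 0 0 0 0'|f
```

```text
position: [0.4886, -0.2826, 0.0456] wrist_force: [0.1, -0.5, -6.1] 
position: [0.4883, -0.2823, 0.0439] wrist_force: [0.3, 0.3, -5.7]
```

```bash
f(){ grep -E "pos|force"|tr '\n' ' ';echo; }; python3 -m creep '0 0 0.008 0 0 0 0;0 0 0.008 0 0 0 0'|f;python3 -m creep '0 0 0.006 0 0 0 0;0 0 0.006 0 0 0 0'|f
```

```text
position: [0.4882, -0.2822, 0.042] wrist_force: [0.1, 0.8, -5.9] 
position: [0.4883, -0.2823, 0.0413] wrist_force: [-1.7, 0.3, -2.0]
```

```bash
f(){ grep -E "pos|force"|tr '\n' ' ';echo; }; python3 -m creep '0 0 0.005 0 0 0 0;0 0 0.005 0 0 0 0'|f
```

```text
position: [0.4883, -0.2823, 0.0412] wrist_force: [-4.4, 2.2, 4.4]
```

```bash
python3 -m creep '0 0 0 0 0 0 0.45;0 0 0 0 0 0 0.55;0 0 0 0 0 0 0.55;0 0 -0.1 0 0 0 0.55;0 0 -0.3 0 0 0 0.55;0 0 -0.5 0 0 0 0.55;0.1 0.15 -0.65 0 0 0 0.4;0.2 0.3 -0.8 0 0 0 0.2;0.3 0.5 -1 0 0 0 0;0.3 0.7 -1 0 0 0 0' >/dev/null;python3 -m creep '0 0.2 0 0 0 0 0;0 0.4 0 0 0 0 0;0 0.6 0 0 0 0 0;0 0.6 0 0 0 0 0'
python3 - <<'E'
from goto import *
s=env.snapshot("top"); cv2.imwrite("pics/t22.png",s["img"][:,:,::-1])
s=env.snapshot("scene"); cv2.imwrite("pics/s22.png",s["img"][:,:,::-1])
E
```

```text
clock: 48.3
position: [0.4711, -0.0308, 0.2349]
tcp_rot: [0.243, 3.127, 0.008]
wrist_force: [0.2, 0.3, 0.3]
width: 0.001
```

View pics/t22.png

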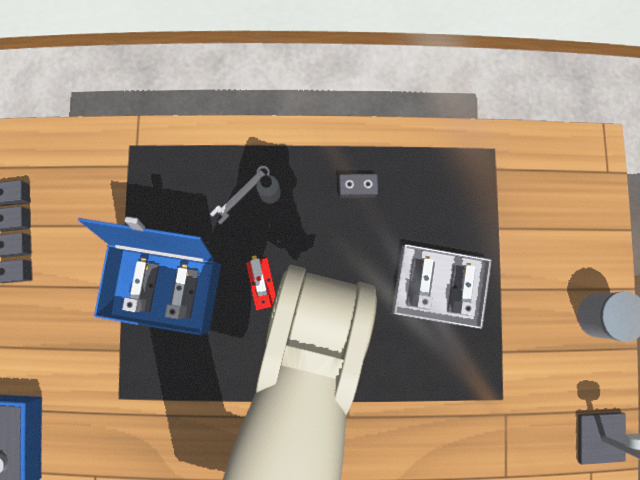

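View pics/s22.png

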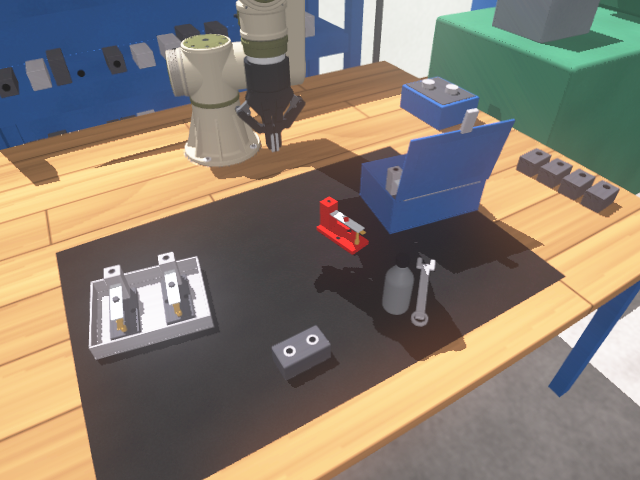

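All four are sorted: two stand in the case around (135,285) and (182,290), and two in the tray at (422,280) and (465,285). The bystanders are untouched and the lid still stands. Next I'll shut the lid, pinching the tab again from above.

```bash
python3 -m creep '0 0.1 -0.15 0 0 0 0.3;0 0.25 -0.3 0 0 0 0.6;0 0.4 -0.45 0 0 0 0.6;0 0.55 -0.6 0 0 0 0.6;0 0.7 -0.6 0 0 0 0.6;0 0.85 -0.6 0 0 0 0.6;0 1 -0.6 0 0 0 0.6;0 1 -0.6 0 0 0 0.6'>/dev/null
python3 - <<'E'
from goto import *
rel([.6295,.306,.35],81.6)
E
```

```text
row [-0.5052  0.8077  0.0275] [ 0.0015  0.0011 -0.0045] | pos [0.5039 0.1627 0.3544] q [0.16 0.22 0.22 1.57 0.   0.32] F [-0.05 -0.99 -0.45] w 0.595 t 49.07
```

```bash
python3 -m creep '-0.1 0.2 0 0 0 -0.004 0.6;-0.2 0.4 0 0 0 -0.004 0.6;-0.3 0.6 0 0 0 -0.004 0.6;-0.4 0.75 0 0 0 -0.004 0.6;-0.505 0.805 0.02 0 0 -0.004 0.6;-0.505 0.805 0.02 0 0 -0.004 0.6;-0.505 0.805 0.02 0 0 -0.004 0.6'>/dev/null
python3 - <<'E'
from goto import *
rel([.6295,.306,.262],81.6)
s=env.snapshot("scene"); crop(s,"s23",380,0,560,210,3)
s=env.snapshot("top"); crop(s,"t23",60,190,260,360,4)
E
```

```text
row [0.0079 0.0225 0.4274] [ 0.0001 -0.0004 -0.0017] | pos [0.6305 0.3013 0.3475] q [0.33 0.63 0.82 1.77 0.   0.48] F [-0.54 -0.4   0.84] w 0.601 t 49.65
```

View pics/s23.png

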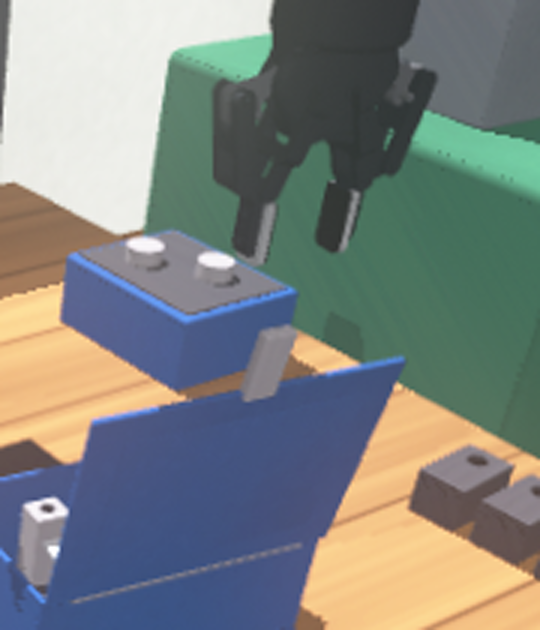

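```bash
python3 -m creep '0.005 0.02 0 0 0 0 0.6;0.005 0.02 0.1 0 0 0 0.6;0.005 0.02 0.2 0 0 0 0.6;0.005 0.02 0.3 0 0 0 0.6;0.005 0.02 0.4 0 0 0 0.6;0.005 0.02 0.42 0 0 0 0.6;0.005 0.02 0.42 0 0 0 0.6' >/dev/null
python3 - <<'E'
from goto import *
rel([.63,.306,.261],81.6)
s=env.snapshot("scene"); crop(s,"s24",380,0,560,210,3)
E
```

```text
row [-0.0161  0.001   0.0352] [ 0.0008  0.0006 -0.0013] | pos [0.6268 0.3063 0.268 ] q [0.34 0.57 0.53 1.53 0.   0.49] F [-0.66  0.6  -0.19] w 0.599 t 50.33
```

View pics/s24.png

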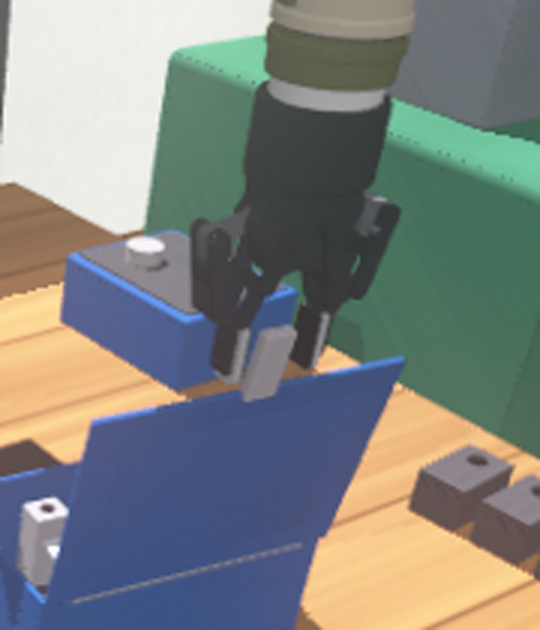

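Fingers straddle the tab, so I'll close and work out the reverse arc.

```bash
python3 -m creep '-0.012 0 0.03 0 0 0 0.6;-0.012 0 0.03 0 0 0 0;-0.012 0 0.03 0 0 0 0;-0.012 0 0.03 0 0 0 0;-0.012 0 0.03 0 0 0 0;-0.012 0 0.03 0 0 0 0;-0.012 0 0.03 0 0 0 0' 35
python3 - <<'E'
from goto import *
from casefit import *
s,p,r=T(); c=np.load("case.npy"); print(p)
def g(th):
    c2=c.copy(); c2[3]=np.radians(th); return lidpt(c2,.193,0,.003)
for base in (100,50):
  for th in range(base-5,base-51,-5):
    print(th,(r.inv().apply(g(th)-g(base))/.2).round(3))
E
```

```text
clock: 50.97
position: [0.631, 0.3056, 0.2628]
tcp_rot: [0.236, 3.128, 0.002]
wrist_force: [0.0, -5.4, 3.8]
width: 0.28
[0.63098612 0.30557098 0.2627818 ]
95 [ 0.083 -0.    -0.013]
90 [ 0.167 -0.001 -0.018]
85 [ 0.251 -0.001 -0.016]
80 [ 0.335 -0.001 -0.007]
75 [ 0.418 -0.002  0.01 ]
70 [ 0.498 -0.002  0.033]
65 [ 0.577 -0.002  0.064]
60 [ 0.652 -0.003  0.101]
55 [ 0.724 -0.003  0.145]
50 [ 0.792 -0.003  0.195]
45 [ 0.063 -0.     0.056]
40 [ 0.121 -0.001  0.117]
35 [ 0.174 -0.001  0.182]
30 [ 0.221 -0.001  0.252]
25 [ 0.261 -0.001  0.326]
20 [ 0.295 -0.002  0.403]
15 [ 0.322 -0.002  0.483]
10 [ 0.342 -0.002  0.565]
5 [ 0.354 -0.002  0.648]
0 [ 0.36  -0.002  0.732]
```

```bash
f(){ grep -E "pos|force|wid"|tr '\n' ' ';echo; }; python3 -m creep '0.083 0 -0.013 0 0 0 0;0.167 0 -0.018 0 0 0 0;0.251 0 -0.016 0 0 0 0;0.335 0 -0.007 0 0 0 0;0.418 0 0.01 0 0 0 0;0.498 0 0.033 0 0 0 0;0.577 0 0.064 0 0 0 0;0.652 0 0.101 0 0 0 0;0.724 0 0.145 0 0 0 0;0.792 0 0.195 0 0 0 0'|f; python3 -m creep '0.063 0 0.056 0 0 0 0;0.121 0 0.117 0 0 0 0;0.174 0 0.182 0 0 0 0;0.221 0 0.252 0 0 0 0;0.261 0 0.326 0 0 0 0;0.295 0 0.403 0 0 0 0;0.322 0 0.483 0 0 0 0;0.342 0 0.565 0 0 0 0;0.354 0 0.648 0 0 0 0'|f
python3 - <<'E'
from goto import *
from casefit import *
s,p,r=T(); c=np.load("case.npy")
def g(th):
    c2=c.copy(); c2[3]=np.radians(th); return lidpt(c2,.193,0,.003)
print(p,"5deg",g(5)-[0,0,.023],"0deg",g(0)-[0,0,.023])
s=env.snapshot("scene"); crop(s,"s25",330,40,530,240,3)
E
```

```text
position: [0.4744, 0.329, 0.2238] wrist_force: [0.2, -7.7, 3.7] width: 0.27 
position: [0.4036, 0.3396, 0.0919] wrist_force: [-0.4, -8.1, 2.6] width: 0.273 
[0.40360848 0.3396209  0.09185492] 5deg [0.40208068 0.33980356 0.09230964] 0deg [0.40109552 0.33994938 0.0755    ]
```

View pics/s25.png

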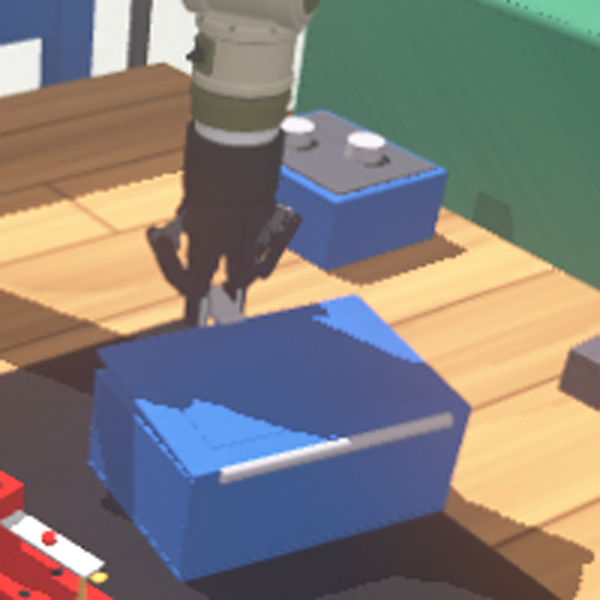

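Lid is at about 5°. I'll bring it down the rest of the way, watching the force.

```bash
f(){ grep -E "pos|force|wid"|tr '\n' ' ';echo; }; python3 -m creep '0.003 0 0.03 0 0 0 0;0.005 0 0.05 0 0 0 0;0.005 0 0.05 0 0 0 0'|f;  python3 -m creep '0 0 0.015 0 0 0 0;0 0 0.015 0 0 0 0'|f; python3 -m creep '0 0 0.01 0 0 0 0;0 0 0.01 0 0 0 0'|f
```

```text
position: [0.4026, 0.3398, 0.0815] wrist_force: [-1.0, -7.7, -2.0] width: 0.276 
position: [0.4026, 0.3398, 0.0789] wrist_force: [-2.4, -7.1, -1.9] width: 0.275 
position: [0.4025, 0.3398, 0.077] wrist_force: [-2.8, -7.2, -1.1] width: 0.275
```

```bash
f(){ grep -E "pos|force|wid"|tr '\n' ' ';echo; }; python3 -m creep '0 0 0.01 0 0 0 0;0 0 0.01 0 0 0 0'|f
```

```text
position: [0.4025, 0.3398, 0.0752] wrist_force: [-2.7, -7.9, 0.7] width: 0.275
```

```bash
f(){ grep -E "pos|force|wid"|tr '\n' ' ';echo; }; python3 -m creep '0 0 0.01 0 0 0 0;0 0 0.01 0 0 0 0'|f
```

```text
position: [0.4026, 0.3398, 0.0751] wrist_force: [-6.7, -10.9, 14.8] width: 0.275
```

```bash
f(){ grep -E "pos|force|wid"|tr '\n' ' ';echo; }; python3 -m creep '0 0 0.01 0 0 0 0;0 0 0.01 0 0 0 0'|f
```

```text
position: [0.4027, 0.3398, 0.0747] wrist_force: [-8.8, -13.9, 26.8] width: 0.273
```

The lid has hit its stop, with force jumping to 27 N while z stays put. I'll relax, open, rise and look.

```bash
python3 -m creep '0 0 -0.015 0 0 0 0;0 0 -0.015 0 0 0 0.4;0 0 -0.015 0 0 0 0.5;0 0 -0.015 0 0 0 0.5;0 0 -0.15 0 0 0 0.5;0 0 -0.3 0 0 0 0.5;0 0 -0.45 0 0 0 0.5;0.15 -0.1 -0.5 0 0 0 0.3;0.15 -0.3 -0.5 0 0 0 0' ; python3 -m creep '0 -0.2 0 0 0 0 0;0 -0.4 0 0 0 0 0;0 -0.6 0 0 0 0 0;0 -0.8 0 0 0 0 0;0 -1 0 0 0 0 0;0 -1 0 0 0 0 0'>/dev/null
python3 - <<'E'
from casefit import *
t=env.snapshot("top"); cv2.imwrite("pics/t26.png",t["img"][:,:,::-1])
s=env.snapshot("scene"); crop(s,"s26",340,100,500,240,5); cv2.imwrite("pics/s27.png",s["img"][:,:,::-1])
c=np.load("case.npy")
for th in (0,1,2,3):
    c[3]=np.radians(th); print(th,[((proj(s,lidpt(c,r,y,h))[0]-[340,100])*5).round(0).tolist() for r,y,h in ((.165,-.1225,.006),(.165,-.1225,0),(.165,.1225,.006),(.21,0,.008))])
E
```

```text
clock: 54.43
position: [0.3648, 0.2906, 0.1743]
tcp_rot: [0.226, 3.126, 0.013]
wrist_force: [0.0, -1.7, 0.1]
width: 0.227
0 [[106.0, 301.0], [106.0, 312.0], [537.0, 209.0], [286.0, 208.0]]
1 [[107.0, 296.0], [106.0, 307.0], [538.0, 205.0], [287.0, 202.0]]
2 [[107.0, 291.0], [106.0, 302.0], [539.0, 200.0], [288.0, 196.0]]
3 [[108.0, 286.0], [107.0, 297.0], [541.0, 195.0], [289.0, 190.0]]
```

View pics/s26.png

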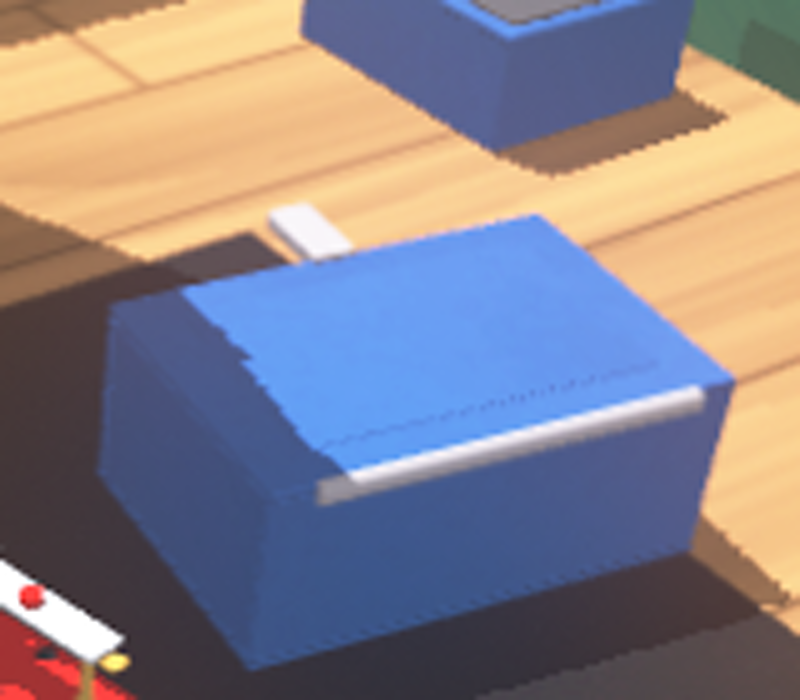

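View pics/t26.png

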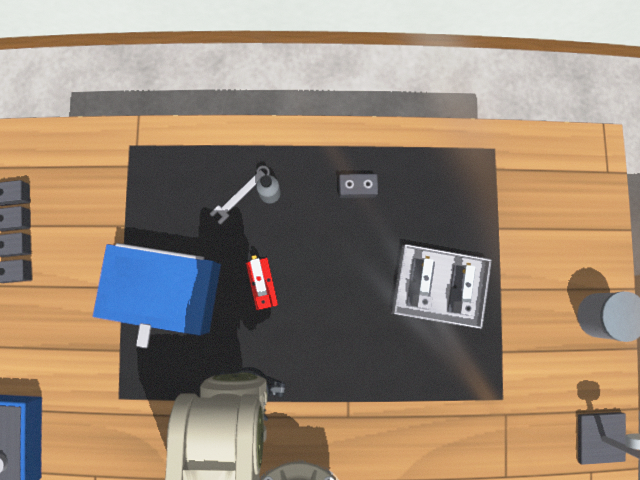

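View pics/s27.png

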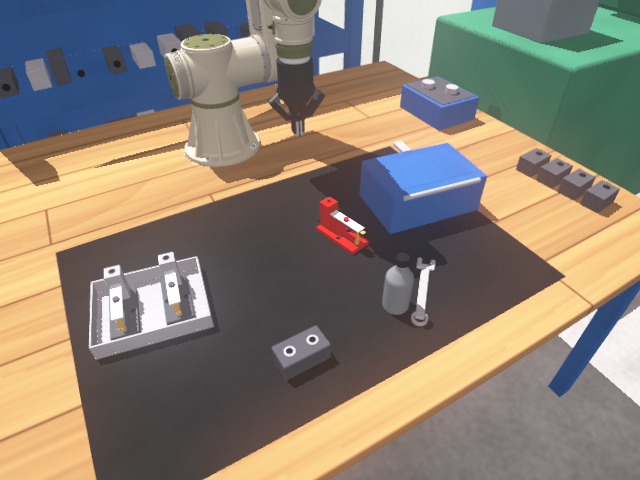

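The lid is shut: its front corner at (108,303) and tab end at (287,208) match the 0° prediction. Two stops stand upright in the tray and everything else is in place. Handing in.

```bash
python3 -c "
from station import env
print(env.sense()['clock'],env.hand_in())"
```

```text
the job is handed in; nothing more can be done
55.0333 None
```

The job is done and handed in at about 55 s. The lid was raised to 100°, all four stops present were pressed and sorted, and the lid was then shut fully.

| Stop (position at the start) | Press | Verdict | Now standing in |
|---|---|---|---|
| Near-left | about 7.7 N, sank about 2.7 mm | sound | case floor |
| Near-right | about 7.9 N, sank about 2.8 mm | sound | case floor |
| Far-left | about 8.1 N, sank about 6.5 mm | tired | scrap tray |
| Far-right | about 8.2 N, sank about 6.3 mm | tired | scrap tray |

- **Last checks:** both camera views show the two tray stops upright, and the bystanders and the red look-alike unmoved. The lid matches the 0° prediction, and it was pressed onto its stop with about 27 N. The two stops in the case were last seen upright just before the lid was shut.
- **Limits:** single force readings scattered by about ±0.7 N, with 9.0 N the highest during a press. I did not read the witness pins directly. I saw no stop knocked aside, and no check failed or disagreed.

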